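# Make up the bushing and shaft gauging kits

### The job

Make up the two gauging kits from the stock in the middle of the bench. On the blue board, press the flanged bushing down into the sprung nest and let go of it only once both jaws have snapped shut over its flange, and stand the plug gauge in its well; on the green board, stand the stepped shaft upright in its well and lay the large and the small setting ring each in the well of its size. Leave the master ball where it is.

Things in the scene. Friction and masses are not known exactly. Their poses are not given: they have to be found in the camera images.
- bushing: flanged steel bushing standing flange down, 28 mm high: flange 32 mm across and 12 mm high (top edge chamfered), above it a 25 mm collar to grip, small bore. Origin: centre of its underside; z up along its axis
- plug_gauge: slim stepped plug gauge standing on end, 49 mm high, 17 mm across up to 30 mm, tapering to 12 mm at the top; grip it about 20 mm up or higher. Origin: centre of its underside; z up along its axis
- shaft: turned stepped shaft standing on its short spigot, 71 mm high, collar 28 mm across at 20 to 32 mm height, 20 mm across near the top, where it is gripped. Origin: centre of its underside; z up along its axis
- ring_large: large plain setting ring lying flat, 54 mm outside diameter, 16 mm high, bore 16 mm. Origin: centre of its underside
- ring_small: small plain setting ring lying flat, 40 mm outside diameter, 13 mm high, bore 12 mm. Origin: centre of its underside
- master_ball: master ball on a round foot, 44 mm across, 49 mm high, standing among the stock; stays where it is. Origin: centre of its underside
- bush_board: blue kit board 170x80 mm (x, y), top 20 mm above the bench, fixed. Origin: centre of underside. At x=-28, y=0: nest, round recess 37 mm wide, floor at z=12, between two steel jaws (joints) that slide along x; jaw tops reach z=43, lips cover the flange at z=24.3 to 27.6; grip the bushing along y. At x=+56, y=0: plug well 27 mm wide, floor z=6. Rims chamfered 3 mm
- shaft_board: green kit board 190x80 mm (x, y), top 20 mm above the bench, fixed. Origin: centre of underside. Three round wells on y=0, rims chamfered 3 mm: shaft well at x=-62, 36 mm wide, floor z=4; large ring well at x=-5, 64 mm wide, floor z=14; small ring well at x=+60, 50 mm wide, floor z=14 (mm in the board's frame)
- jaw_front (a joint): sprung jaw of the nest on the blue board's -x side of the bushing, 12 mm wide with a sloped lead-in that centres the flange (up to 4 mm off); value: how far it has been pushed back, 0 empty, about 0.004 m while the 32 mm flange passes, under 0.0035 m (off-centre play) once snapped shut over the flange; pushing the bushing through takes 10 to 20 N
- jaw_back (a joint): sprung jaw of the nest on the blue board's +x side of the bushing, 12 mm wide with a sloped lead-in that centres the flange (up to 4 mm off); value: how far it has been pushed back, 0 empty, about 0.004 m while the 32 mm flange passes, under 0.0035 m (off-centre play) once snapped shut over the flange; pushing the bushing through takes 10 to 20 N
Things that resemble listed ones, but are neither listed nor needed, are in the scene too. Of the things that look like the plug_gauge, take the one that is farthest from the robot's base at the start.

How it is judged:
On the way:
1. the bushing is home in the nest with both jaws shut over its flange while the gripper still holds it (x of bushing in the frame of bush_board between -0.034 and -0.022 m and y of bushing in the frame of bush_board between -0.006 and 0.006 m and z of bushing in the frame of bush_board between 0.01 and 0.014 m and angle between bushing's own z axis and vertical below 0.06 rad and value of joint each of jaw_front, jaw_back below 0.0036 m and contact force between the fingers and bushing above 0.5 N), for 0.2 s.
At the end, for the whole second after the job is handed in: Bushing on the nest's floor, both jaws shut over its flange; plug gauge and shaft upright (0.2 rad) on the floors of their wells; both rings flat on the floors of their own wells (within 9 mm of the centre, 2 mm in height); all released and at rest (x of bushing in the frame of bush_board between -0.034 and -0.022 m and y of bushing in the frame of bush_board between -0.006 and 0.006 m and z of bushing in the frame of bush_board between 0.01 and 0.014 m and angle between bushing's own z axis and vertical below 0.06 rad and value of joint each of jaw_front, jaw_back below 0.0036 m and x of plug_gauge in the frame of bush_board between 0.047 and 0.065 m and y of plug_gauge in the frame of bush_board between -0.009 and 0.009 m and z of plug_gauge in the frame of bush_board between 0.003 and 0.009 m and angle between each of plug_gauge, shaft's own z axis and vertical below 0.2 rad and x of shaft in the frame of shaft_board between -0.074 and -0.05 m and y of shaft in the frame of shaft_board between -0.012 and 0.012 m and z of shaft in the frame of shaft_board between 0.001 and 0.007 m and x of ring_large in the frame of shaft_board between -0.014 and 0.004 m and y of ring_large in the frame of shaft_board between -0.009 and 0.009 m and z of ring_large in the frame of shaft_board between 0.012 and 0.016 m and angle between each of ring_large, ring_small's own z axis and vertical below 0.07 rad and x of ring_small in the frame of shaft_board between 0.051 and 0.069 m and y of ring_small in the frame of shaft_board between -0.009 and 0.009 m and z of ring_small in the frame of shaft_board between 0.012 and 0.016 m and linear speed of each of bushing, plug_gauge, shaft, ring_large, ring_small below 0.02 m/s); the robot touches nothing.
It fails at once if the master ball is shifted by more than 20 mm (distance of master_ball from where it was at the start of the episode above 0.02 m).
It also fails if it takes over 93 s, if anything falls off the work surface, if the arm or the gripper's body presses on something with over 40 N, if the wrist force passes 120 N, or if a joint passes its speed limit or range.

### The arm

A 6-joint arm with a two-finger parallel gripper is mounted at the origin on a cart in front of the work surface, level with it; the furniture and walls round the work are solid. World frame = base frame: x ahead of the robot, y to its left, z up, the work surface at z = 0. Lengths are in m, angles in rad, forces in N, time in s.
With the tool pointing down it reaches from about 0.4 to 0.925 m from the base axis. Payload 3.4 kg.
Tool frame: the origin (TCP) lies on the centre line of the jaws, within the pads' length; the fingertips stand 19 mm ahead of it and the grasp point (between the pads) is the TCP (env.tcp_to_tips is the distance from the TCP to the fingertips, in m); z points along the fingers, x is the direction in which the jaws open and shut, and the axes are right-handed (so a half turn about z gives the same grasp; the last joint's range is limited). The gripper opens to 85 mm and grips with 20 to 120 N. Pads are 22 mm wide; open, the fingers measure 114 mm over their backs; the gripper's body (76 mm by 85 mm) begins 54 mm behind the grasp point. The pads swing forward as they close: fully open they stand 13 mm farther back than shut.
Start: joints at [1.073, 0.307, 1.506, -0, 1.328, -0.073], TCP at [0.237, 0.524, 0.25] pointing down, gripper open.
Joint ranges: [-3.12, 3.12], [-1.05, 2.28], [0.14, 2.33], [-1.42, 4.57], [0.1, 2.73], [-2.68, 2.68]. Speed limits (rad/s): [2.57, 2.57, 3.14, 3.14, 3.14, 3.14].

### API

Orientations are given as a unit quaternion [w, x, y, z].
In Python, from station import env gives the robot as it stands.
- The arm moves only by the tool servo_tool, never from a script. Its argument "rows" is a list of rows, each an object with "dp": the shift along the tool's x, y, z in m, a list of three; "angular": the turn, a rotation vector about the tool's x, y, z in rad, a list of three; "claw": the closure, from -1 (fully open) to 1 (shut), so that 0 is half open. A call has exactly 8 rows; each row is the pose to reach, as a shift and turn from the pose commanded when the call began, along the tool's axes at that moment; what a row does not reach only later rows make up. A row lasts 1/12 s, in which the tool goes at most 41.7 mm and 7.16 degrees, less where a joint would pass 70% of its speed; a pose out of reach is approached as far as the arm can. A call with a gripper value outside its range is refused whole. The fingers move at their own pace and stop on an object; "force" is the grip in N (left out, the last holds). Time passes only in rows, so rows that repeat a pose let the fingers close, or fill a call up. It gives the time, the measured TCP pose, the force and the opening at its end, in the units of the state.
- env.read_state(): the state, without advancing time (a new reading comes with each control period).
- env.snapshot(name): name is "scene" or "top" or "wrist"; returns the picture (384x512x3 uint8, red, green, blue); there is no depth.
- env.camera_info(name): a dict with "intrinsics" (3x3 intrinsics, pixels), "cam_to_world" (4x4, takes a point from camera to world coordinates); the wrist camera has in their place "T_tool_cam" (4x4, takes a point from camera to tool coordinates, whose origin is the TCP and whose axes are the tool frame's). Camera axes: x right, y down, z forward; pixel columns grow to the right and rows downward; lengths in m; the calibration is good to about 2 mm. A picture is of the moment at which its call begins: read the wrist's pose just before it. camera_info takes no time and is no camera call.
- env.hand_in(): hands the job in, once; it reports no verdict.
The state is a dict: "t": time; "joint_pos": joint angles; "joint_vel": joint speeds; "effort": joint torques, N m; "ee_pos": TCP position; "eef_rot": TCP orientation; "contact_force": force on the tool from outside, world axes, zero at the start; "wrist_torque": the same for the moment, N m; "opening": finger opening in m.
Only numpy, scipy, OpenCV 4.12 (cv2) and the standard library are available. Lean on these libraries where they do the work, as an engineer would, in place of code of your own. Each camera call takes 0.05 s, during which the arm holds its last target. There are 200 camera calls.

## Working session

There is one attempt and no reset: what is moved stays moved. The work goes in short steps, Python scripts to look and compute and a tool call to move; the robot and the scene stay as the last step left them, time stands still between calls to the robot, and variables do not carry over. Pictures are saved under pics/ and viewed, about 12 in all and at most 16, crops included, and the job is handed in when it is done.

Besides the shell and the picture viewer there is one more tool, called by a JSON object that holds its "api" and its "payload", one argument or row to a line. servo_tool: Moves the arm, as the interface text tells. Its arguments: {"type":"object","properties":{"rows":{"type":"array"},"force":{"type":"number"}},"required":["rows"]}

```bash
ls; mkdir -p pics; python3 - <<'E'
from station import env
import cv2,numpy as np
np.set_printoptions(precision=4,suppress=True)
s=env.read_state(); print(s)
for n in("scene","top"):
    im=env.snapshot(n); cv2.imwrite(f"pics/{n}0.png",im[:,:,::-1]); print(n,env.camera_info(n))
print(env.camera_info("wrist"))
E
```

```text
pics
{'t': 0.0, 'joint_pos': array([ 1.0725,  0.3076,  1.5077,  0.    ,  1.3284, -0.0735]), 'joint_vel': array([ 0.0015,  0.001 ,  0.0006, -0.0013,  0.0013,  0.0003]), 'effort': array([ -0.0001, -45.7552, -25.1914,   0.0001,   0.0134,  -0.    ]), 'ee_pos': array([0.2367, 0.5233, 0.2494]), 'eef_rot': array([ 0.0005,  0.8403,  0.5422, -0.001 ]), 'contact_force': array([-0.0936, -0.4202,  0.5605]), 'wrist_torque': array([-0.09  , -0.0084,  0.0208]), 'opening': 0.08534754642997654}
scene {'intrinsics': array([[458.5206,   0.    , 259.9244],
       [  0.    , 458.5206, 196.912 ],
       [  0.    ,   0.    ,   1.    ]]), 'cam_to_world': array([[-0.5106, -0.4368,  0.7406, -0.0884],
       [-0.8598,  0.2668, -0.4355,  0.4064],
       [-0.0073, -0.8591, -0.5118,  0.4839],
       [ 0.    ,  0.    ,  0.    ,  1.    ]])}
top {'intrinsics': array([[476.9488,   0.    , 258.4379],
       [  0.    , 476.9488, 187.7539],
       [  0.    ,   0.    ,   1.    ]]), 'cam_to_world': array([[ 0.0006, -0.9909,  0.1346,  0.3997],
       [-0.9999, -0.0019, -0.01  ,  0.0403],
       [ 0.0102, -0.1346, -0.9908,  0.95  ],
       [ 0.    ,  0.    ,  0.    ,  1.    ]])}
{'intrinsics': array([[303.5609,   0.    , 257.9538],
       [  0.    , 303.5609, 191.7329],
       [  0.    ,   0.    ,   1.    ]]), 'T_tool_cam': array([[ 1.    ,  0.0006,  0.0005, -0.0003],
       [-0.0008,  0.9473,  0.3204, -0.0826],
       [-0.0003, -0.3204,  0.9473, -0.1234],
       [ 0.    ,  0.    ,  0.    ,  1.    ]])}
```

View pics/top0.png

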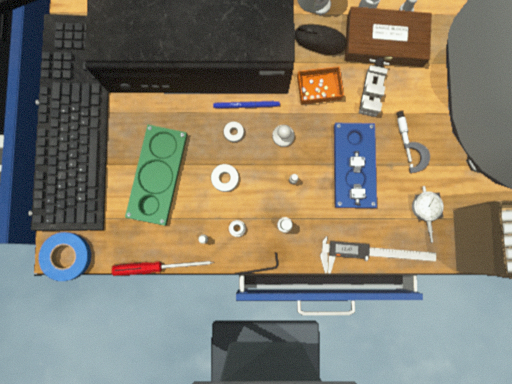

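View pics/scene0.png

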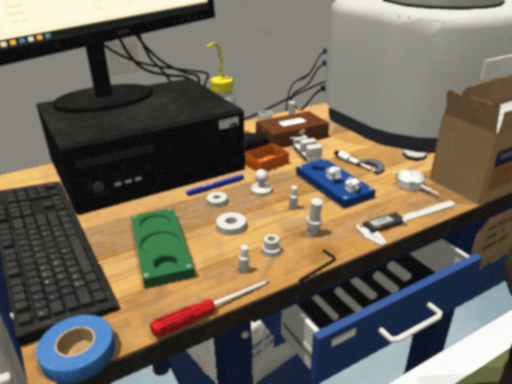

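```bash
cat > h.py <<'E'
import numpy as np,cv2
from station import env
from scipy.spatial.transform import Rotation as R
np.set_printoptions(precision=4,suppress=True)
def pose(s=None):
    s=s or env.read_state(); q=s["eef_rot"]
    T=np.eye(4); T[:3,:3]=R.from_quat([q[1],q[2],q[3],q[0]]).as_matrix(); T[:3,3]=s["ee_pos"]; return T
def cam(n,T=None):
    c=env.camera_info(n)
    return c["intrinsics"], (T@c["T_tool_cam"] if n=="wrist" else c["cam_to_world"])
def cast(K,C,uv,z):
    d=C[:3,:3]@np.linalg.solve(K,[uv[0],uv[1],1.]); o=C[:3,3]; return o+d*(z-o[2])/d[2]
def proj(K,C,p):
    q=K@(C[:3,:3].T@(np.asarray(p)-C[:3,3])); return q[:2]/q[2]
def boardmask(im,col):
    h=cv2.cvtColor(im,cv2.COLOR_RGB2HSV)
    lo,hi=((100,110,40),(130,255,255)) if col=="blue" else ((60,80,30),(90,255,255))
    return cv2.inRange(h,lo,hi)
def rel(goal,yaw=None):
    """shift along current tool axes to the world goal; yaw: wanted world heading of tool x (mod pi)"""
    T=pose(); print("pos",T[:3,3],"dp",T[:3,:3].T@(np.asarray(goal)-T[:3,3]),end=" ")
    x=T[:3,0]; a=np.arctan2(x[1],x[0])
    z=T[:3,2]
    print("heading",a,"tilt",np.arcsin(np.hypot(z[0],z[1])),end=" ")
    if yaw is not None: 
        d=(yaw-a+np.pi/2)%np.pi-np.pi/2; print("turn about tool z",-d,end="")
    print()
E
python3 - <<'E'
from h import *
im=cv2.imread("pics/top0.png")[:,:,::-1].copy(); K,C=cam("top")
for col,(x0,y0,x1,y1) in {"blue":(320,110,390,220),"green":(115,110,200,235)}.items():
    m=np.zeros(im.shape[:2],np.uint8); m[y0:y1,x0:x1]=boardmask(im,col)[y0:y1,x0:x1]
    c=max(cv2.findContours(m,0,2)[0],key=cv2.contourArea)
    P=np.array([cast(K,C,p[0],.02)[:2] for p in c],np.float32)
    r=cv2.minAreaRect(P); print(col,r)
h=cv2.cvtColor(im,cv2.COLOR_RGB2HSV); m=cv2.inRange(h,(0,0,120),(180,70,255)); m[:110]=0;m[260:]=0;m[:,:190]=0;m[:,320:]=0
for c in cv2.findContours(m,0,2)[0]:
    if cv2.contourArea(c)>20:
        (u,v),r=cv2.minEnclosingCircle(c); print((round(u),round(v)),round(r,1),cv2.boundingRect(c),"z0",cast(K,C,(u,v),0)[:2],"z.05",cast(K,C,(u,v),.05)[:2])
cv2.imwrite("pics/crop.png",cv2.resize(im[115:250,190:385,::-1],None,fx=4,fy=4,interpolation=2))
E
```

```text
blue ((0.5721731781959534, -0.16045722365379333), (0.07983402907848358, 0.1674809455871582), 89.67316436767578)
green ((0.552943229675293, 0.23228926956653595), (0.07983439415693283, 0.18695169687271118), 78.67188262939453)
(202, 239) 4.4 (198, 235, 9, 9) z0 [0.427  0.1416] z.05 [0.4255 0.1362]
(237, 228) 8.6 (229, 220, 17, 17) z0 [0.448  0.0734] z.05 [0.4454 0.0717]
(284, 224) 7.9 (277, 217, 16, 16) z0 [ 0.455  -0.0212] z.05 [ 0.4521 -0.018 ]
(294, 178) 4.8 (289, 174, 9, 10) z0 [ 0.5479 -0.0402] z.05 [ 0.5401 -0.0359]
(224, 177) 14.0 (211, 164, 28, 28) z0 [0.5496 0.0993] z.05 [0.5417 0.0962]
(283, 135) 11.1 (272, 125, 22, 22) z0 [ 0.6371 -0.019 ] z.05 [ 0.6246 -0.0159]
(233, 131) 10.4 (223, 121, 21, 21) z0 [0.6453 0.0824] z.05 [0.6323 0.0802]
```

View pics/crop.png

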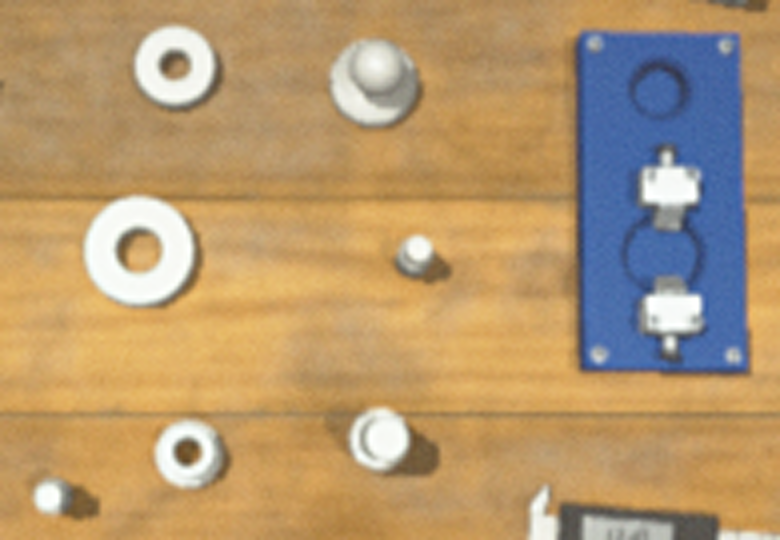

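Seen: rings at (233,131) and (224,177), ball (283,135), bushing (237,228), shaft (284,224), boards at (157,175) and (356,166). The slim plugs are at (294,178) and (202,239). The one at (294,178) is farther from the base (0.55 m against 0.45 m), so it is the one meant, and the crop confirms its shape.

```bash
python3 - <<'E'
from h import *
print(env.tcp_to_tips)
K,C=cam("top")
print("bushing",cast(K,C,(237,228.5),.015),"nestpx->",[cast(K,C,p,.02) for p in((190+662/4,115+252/4),(190+659/4,115+90/4))])
rel([.447,.073,.19],np.pi/2)
E
```

```text
0.019
bushing [0.4462 0.0727 0.015 ] nestpx-> [array([ 0.5459, -0.161 ,  0.02  ]), array([ 0.6279, -0.1617,  0.02  ])]
pos [0.2367 0.5234 0.2495] dp [-0.3236  0.3772  0.06  ] heading 1.1459921665701083 tilt 0.001858146706949464 turn about tool z -0.4248041602247883
```

{"api": "servo_tool", "payload": {
  "rows": [
    {"dp":[-0.02,0.023,0],"angular":[0,0,-0.03],"claw":-1},
    {"dp":[-0.043,0.05,0],"angular":[0,0,-0.06],"claw":-1},
    {"dp":[-0.068,0.08,0],"angular":[0,0,-0.1],"claw":-1},
    {"dp":[-0.094,0.11,0],"angular":[0,0,-0.14],"claw":-1},
    {"dp":[-0.12,0.14,0],"angular":[0,0,-0.18],"claw":-1},
    {"dp":[-0.146,0.17,0],"angular":[0,0,-0.22],"claw":-1},
    {"dp":[-0.172,0.2,0],"angular":[0,0,-0.26],"claw":-1},
    {"dp":[-0.198,0.23,0],"angular":[0,0,-0.3],"claw":-1}
  ]
}}

```text
t: 0.77
ee_pos: [0.365, 0.2468, 0.2501]
eef_rot: [-0.0, 0.749, 0.663, -0.0]
contact_force: [1.5, -0.0, 0.7]
opening: 0.0854
```

```bash
python3 - <<'E'
from h import *
rel([.447,.073,.19],np.pi/2)
E
```

```text
pos [0.365  0.2468 0.2501] dp [-0.1625  0.1026  0.0601] heading 1.448558359993748 tilt 0.0004537554670027526 turn about tool z -0.12223796680114862
```

{"api": "servo_tool", "payload": {
  "rows": [
    {"dp":[-0.03,0.019,0.008],"angular":[0,0,-0.02],"claw":-1},
    {"dp":[-0.06,0.038,0.016],"angular":[0,0,-0.04],"claw":-1},
    {"dp":[-0.09,0.057,0.025],"angular":[0,0,-0.06],"claw":-1},
    {"dp":[-0.12,0.076,0.038],"angular":[0,0,-0.08],"claw":-1},
    {"dp":[-0.147,0.093,0.05],"angular":[0,0,-0.1],"claw":-1},
    {"dp":[-0.162,0.103,0.06],"angular":[0,0,-0.122],"claw":-1},
    {"dp":[-0.162,0.103,0.06],"angular":[0,0,-0.122],"claw":-1},
    {"dp":[-0.162,0.103,0.06],"angular":[0,0,-0.122],"claw":-1}
  ]
}}

```text
t: 1.43
ee_pos: [0.4465, 0.0744, 0.1895]
eef_rot: [-0.001, 0.709, 0.705, -0.001]
contact_force: [-0.6, -0.3, -0.5]
opening: 0.0856
```

```bash
cat >> h.py <<'E'
def blobs(im,K,C,z,lo=(0,0,125),hi=(180,75,255),amin=150):
    h=cv2.cvtColor(im,cv2.COLOR_RGB2HSV); m=cv2.inRange(h,lo,hi)
    for c in cv2.findContours(m,0,2)[0]:
        if cv2.contourArea(c)>amin and len(c)>5:
            (u,v),r=cv2.minEnclosingCircle(c); x,y,w,hh=cv2.boundingRect(c)
            print((round(u,1),round(v,1)),"r",round(r,1),"wh",w,hh,"xy@z",[cast(K,C,(u,v),zz)[:2] for zz in z])
def wrist(name):
    T=pose(); K,C=cam("wrist",T); im=env.snapshot("wrist"); cv2.imwrite(f"pics/{name}.png",im[:,:,::-1]); return im,K,C
E
python3 - <<'E'
from h import *
rel([.447,.073,.19],np.pi/2)
im,K,C=wrist("w1"); blobs(im,K,C,(0,.015,.028))
E
```

```text
pos [0.4465 0.0744 0.1895] dp [-0.0014  0.0005 -0.0005] heading 1.5647671513503796 tilt 0.0025872637241202705 turn about tool z -0.0060291754445169765
(177.0, 342.0) r 12.4 wh 25 20 xy@z [array([ 0.6753, -0.0324]), array([ 0.6604, -0.0273]), array([ 0.6475, -0.0229])]
(263.7, 327.0) r 16.8 wh 34 27 xy@z [array([0.6517, 0.0806]), array([0.6379, 0.0804]), array([0.626 , 0.0801])]
(184.0, 319.1) r 17.5 wh 35 29 xy@z [array([ 0.6387, -0.0203]), array([ 0.6255, -0.0158]), array([ 0.6141, -0.0118])]
(40.5, 296.5) r 15.2 wh 30 18 xy@z [array([ 0.6036, -0.1939]), array([ 0.5921, -0.181 ]), array([ 0.5822, -0.1699])]
(279.1, 260.5) r 24.3 wh 49 43 xy@z [array([0.5547, 0.0987]), array([0.5456, 0.0976]), array([0.5377, 0.0966])]
(26.0, 248.0) r 17.1 wh 33 18 xy@z [array([ 0.5365, -0.1951]), array([ 0.5283, -0.1821]), array([ 0.5211, -0.1709])]
(145.1, 197.7) r 11.4 wh 21 22 xy@z [array([ 0.4754, -0.0494]), array([ 0.47  , -0.0434]), array([ 0.4654, -0.0383])]
(256.5, 174.9) r 16.3 wh 31 32 xy@z [array([0.4502, 0.0728]), array([0.4461, 0.0729]), array([0.4425, 0.0729])]
(325.7, 158.0) r 10.1 wh 19 19 xy@z [array([0.4322, 0.1454]), array([0.429, 0.142]), array([0.4261, 0.1391])]
(355.5, 102.0) r 53.8 wh 108 14 xy@z [array([0.376 , 0.1713]), array([0.3755, 0.1666]), array([0.375 , 0.1626])]
(78.5, 104.5) r 22.3 wh 29 38 xy@z [array([ 0.377 , -0.1033]), array([ 0.3763, -0.0948]), array([ 0.3758, -0.0874])]
(121.5, 59.5) r 120.6 wh 242 10 xy@z [array([ 0.3361, -0.0546]), array([ 0.3375, -0.0484]), array([ 0.3386, -0.043 ])]
(255.5, 38.0) r 258.3 wh 512 80 xy@z [array([0.3184, 0.0727]), array([0.3206, 0.0728]), array([0.3225, 0.0729])]
```

View pics/w1.png

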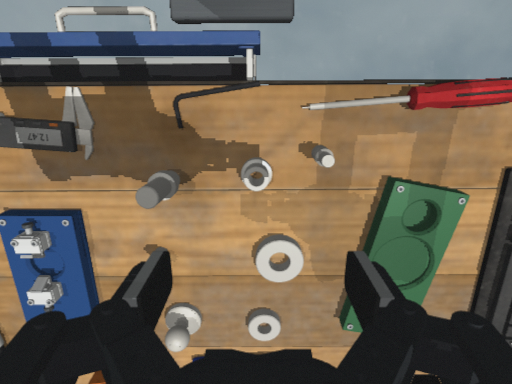

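{"api": "servo_tool", "payload": {
  "rows": [
    {"dp":[-0.0015,-0.0005,0.03],"angular":[0,0,-0.006],"claw":-0.1},
    {"dp":[-0.0015,-0.0005,0.06],"angular":[0,0,-0.006],"claw":-0.1},
    {"dp":[-0.0015,-0.0005,0.09],"angular":[0,0,-0.006],"claw":-0.1},
    {"dp":[-0.0015,-0.0005,0.12],"angular":[0,0,-0.006],"claw":-0.1},
    {"dp":[-0.0015,-0.0005,0.14],"angular":[0,0,-0.006],"claw":-0.1},
    {"dp":[-0.0015,-0.0005,0.153],"angular":[0,0,-0.006],"claw":-0.1},
    {"dp":[-0.0015,-0.0005,0.1575],"angular":[0,0,-0.006],"claw":-0.1},
    {"dp":[-0.0015,-0.0005,0.1575],"angular":[0,0,-0.006],"claw":-0.1}
  ]
}}

```text
t: 2.15
ee_pos: [0.4457, 0.0748, 0.0323]
eef_rot: [-0.001, 0.705, 0.709, -0.001]
contact_force: [0.3, 0.2, -0.1]
opening: 0.047
```

{"api": "servo_tool", "payload": {
  "rows": [
    {"dp":[0,0,0],"angular":[0,0,0],"claw":1},
    {"dp":[0,0,0],"angular":[0,0,0],"claw":1},
    {"dp":[0,0,0],"angular":[0,0,0],"claw":1},
    {"dp":[0,0,0],"angular":[0,0,0],"claw":1},
    {"dp":[0,0,0],"angular":[0,0,0],"claw":1},
    {"dp":[0,0,0],"angular":[0,0,0],"claw":1},
    {"dp":[0,0,0],"angular":[0,0,0],"claw":1},
    {"dp":[0,0,0],"angular":[0,0,0],"claw":1}
  ],
  "force": 80
}}

```text
t: 2.82
ee_pos: [0.4474, 0.0742, 0.0343]
eef_rot: [0.001, 0.706, 0.708, 0.001]
contact_force: [-1.1, 2.7, 5.9]
opening: 0.0213
```

```bash
python3 - <<'E'
from h import *
for i in range(1): s=env.read_state(); print(s["t"],s["ee_pos"],s["opening"],s["contact_force"])
im,K,C=wrist("w2")
sc=env.snapshot("scene"); print(env.read_state()["ee_pos"],env.read_state()["opening"])
a=cv2.resize(im[60:380,100:420,::-1],(560,560),interpolation=2)
b=cv2.resize(sc[170:330,200:270+40,::-1],None,fx=3.5,fy=3.5,interpolation=2)
o=np.zeros((560,560+b.shape[1],3),np.uint8);o[:,:560]=a;o[:b.shape[0],560:]=b
cv2.imwrite("pics/w2c.png",o[:,:800])
E
```

```text
2.8167 [0.4474 0.0742 0.0343] 0.02125928354774473 [-1.0984  2.7398  5.9135]
[0.4474 0.0742 0.0343] 0.02134611878399823
```

View pics/w2c.png

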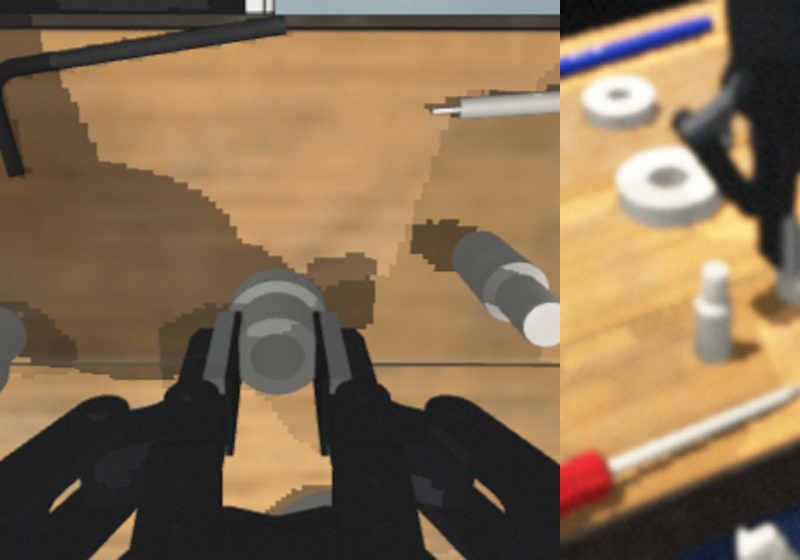

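{"api": "servo_tool", "payload": {
  "rows": [
    {"dp":[0,0,-0.03],"angular":[0,0,0],"claw":1},
    {"dp":[0,0,-0.065],"angular":[0,0,0],"claw":1},
    {"dp":[-0.01,0.005,-0.1],"angular":[0,0,0],"claw":1},
    {"dp":[-0.04,0.02,-0.12],"angular":[0,0,0],"claw":1},
    {"dp":[-0.075,0.04,-0.12],"angular":[0,0,0],"claw":1},
    {"dp":[-0.11,0.06,-0.12],"angular":[0,0,0],"claw":1},
    {"dp":[-0.135,0.073,-0.12],"angular":[0,0,0],"claw":1},
    {"dp":[-0.135,0.073,-0.12],"angular":[0,0,0],"claw":1}
  ]
}}

```text
t: 3.58
ee_pos: [0.5245, -0.0662, 0.1545]
eef_rot: [0.004, 0.707, 0.707, 0.001]
contact_force: [0.4, 0.0, -1.2]
opening: 0.0212
```

```bash
python3 - <<'E'
from h import *
rel([.5445,-.1605,.15],np.pi/2)
im,K,C=wrist("w3")
m=boardmask(im,"blue"); m[:80]=0
c=max(cv2.findContours(m,0,2)[0],key=cv2.contourArea)
P=np.array([cast(K,C,p[0],.02)[:2] for p in c],np.float32); print(cv2.minAreaRect(P))
blobs(im,K,C,(.012,.02,.028,.043),amin=60)
cv2.imwrite("pics/w3c.png",cv2.resize(im[100:,:300,::-1],None,fx=2,fy=2,interpolation=2))
E
```

```text
pos [ 0.5245 -0.0662  0.1545] dp [-0.0942  0.02    0.005 ] heading 1.57042951221044 tilt 0.008272992457113893 turn about tool z -0.00036681458445664283
((0.5685201287269592, -0.16049587726593018), (0.08233556151390076, 0.16667556762695312), 89.49671936035156)
(399.6, 289.8) r 20.0 wh 39 33 xy@z [array([0.6405, 0.0804]), array([0.6344, 0.076 ]), array([0.6284, 0.0716]), array([0.6171, 0.0633])]
(68.5, 292.0) r 25.3 wh 31 48 xy@z [array([ 0.6443, -0.2652]), array([ 0.6381, -0.2592]), array([ 0.632 , -0.2532]), array([ 0.6205, -0.2419])]
(318.0, 275.5) r 10.7 wh 13 20 xy@z [array([ 0.6233, -0.0055]), array([ 0.6178, -0.0073]), array([ 0.6123, -0.0091]), array([ 0.602 , -0.0125])]
(255.0, 245.5) r 11.1 wh 23 9 xy@z [array([ 0.5889, -0.0697]), array([ 0.5844, -0.0696]), array([ 0.58  , -0.0695]), array([ 0.5716, -0.0693])]
(52.0, 248.5) r 13.5 wh 16 26 xy@z [array([ 0.5927, -0.2711]), array([ 0.5882, -0.2649]), array([ 0.5836, -0.2587]), array([ 0.575 , -0.2471])]
(151.3, 240.9) r 20.4 wh 33 39 xy@z [array([ 0.584 , -0.1714]), array([ 0.5797, -0.1683]), array([ 0.5754, -0.1651]), array([ 
[... 610 characters left out ...]
 wh 14 60 xy@z [array([ 0.5027, -0.2946]), array([ 0.5008, -0.2877]), array([ 0.4989, -0.2808]), array([ 0.4955, -0.2678])]
(322.0, 103.2) r 22.1 wh 44 39 xy@z [array([ 0.4541, -0.0132]), array([ 0.4537, -0.0148]), array([ 0.4533, -0.0164]), array([ 0.4525, -0.0193])]
(175.0, 41.0) r 19.2 wh 32 25 xy@z [array([ 0.4069, -0.1324]), array([ 0.408 , -0.1304]), array([ 0.409 , -0.1284]), array([ 0.4109, -0.1247])]
(53.0, 30.0) r 55.1 wh 107 31 xy@z [array([ 0.3992, -0.2273]), array([ 0.4004, -0.2224]), array([ 0.4017, -0.2175]), array([ 0.404 , -0.2084])]
(208.0, 36.6) r 38.9 wh 38 76 xy@z [array([ 0.4038, -0.1062]), array([ 0.4049, -0.105 ]), array([ 0.4061, -0.1038]), array([ 0.4082, -0.1015])]
```

View pics/w3c.png

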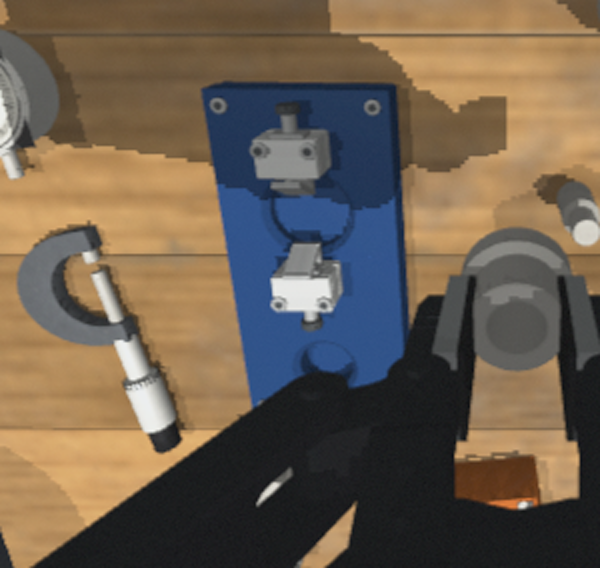

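```bash
python3 - <<'E'
from h import *
T=pose(); K,C=cam("wrist",T)
g=lambda a,b,z:cast(K,C,(a/2-.25,b/2+100-.25),z)[:2]
print("nest",g(313,214,.02),"screws",g(218,105,.02),g(372,107,.02),"plugwell",g(329,365,.02))
print("edges near", g(205,88,.02),g(396,85,.02))
Z=T[2,3]
print("flange L/R",g(465,262,Z-.022),g(574,262,Z-.022),"flange back/",g(516,228,Z-.02),"top front",g(517,371,Z-.004),"bore", g(517,326,Z-.004),"TCP",T[:3,3])
E
```

```text
nest [ 0.5414 -0.1567] screws [ 0.4912 -0.192 ] [ 0.492 -0.126] plugwell [ 0.6223 -0.1575]
edges near [ 0.4839 -0.1963] [ 0.4826 -0.1151]
flange L/R [ 0.5104 -0.0776] [ 0.5103 -0.0488] flange back/ [ 0.4998 -0.0641] top front [ 0.5313 -0.0638] bore [ 0.5185 -0.0638] TCP [ 0.522  -0.0638  0.1539]
```

{"api": "servo_tool", "payload": {
  "rows": [
    {"dp":[-0.03,0.008,0],"angular":[0,0,0],"claw":1},
    {"dp":[-0.06,0.016,0.01],"angular":[0,0,0],"claw":1},
    {"dp":[-0.085,0.023,0.025],"angular":[0,0,0],"claw":1},
    {"dp":[-0.0965,0.0255,0.04],"angular":[0,0,0],"claw":1},
    {"dp":[-0.0965,0.0255,0.054],"angular":[0,0,0],"claw":1},
    {"dp":[-0.0965,0.0255,0.054],"angular":[0,0,0],"claw":1},
    {"dp":[-0.0965,0.0255,0.054],"angular":[0,0,0],"claw":1},
    {"dp":[-0.0965,0.0255,0.054],"angular":[0,0,0],"claw":1}
  ]
}}

```text
t: 4.3
ee_pos: [0.5455, -0.1566, 0.0995]
eef_rot: [-0.0, 0.706, 0.709, 0.0]
contact_force: [-0.5, -0.1, -1.4]
opening: 0.0211
```

```bash
python3 - <<'E'
from h import *
env.snapshot("top")
s=env.read_state();print(s["ee_pos"],s["contact_force"])
im,K,C=wrist("w4"); print(env.read_state()["ee_pos"])
cv2.imwrite("pics/w4c.png",cv2.resize(im[80:380,100:420,::-1],None,fx=2,fy=2,interpolation=2))
E
```

```text
[ 0.5459 -0.1567  0.0998] [-0.4033  0.0896 -0.4844]
[ 0.5462 -0.1569  0.1   ]
```

View pics/w4c.png

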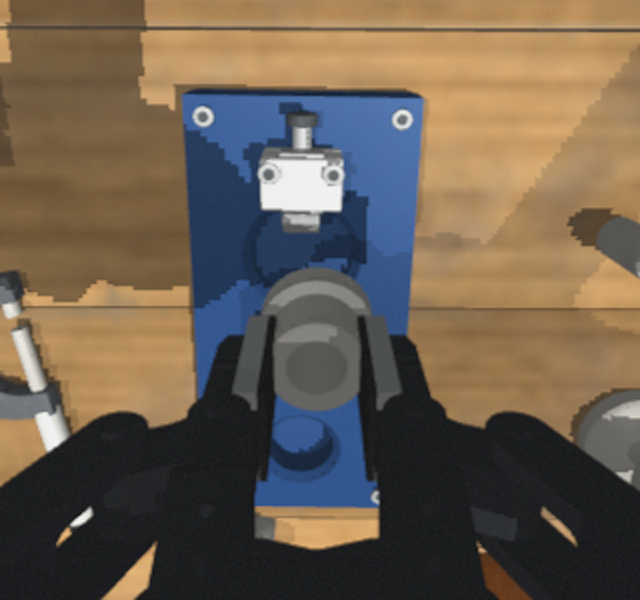

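```bash
python3 - <<'E'
from h import *
T=pose(); K,C=cam("wrist",T); Z=T[2,3]
g=lambda a,b,z:cast(K,C,(a/2+100-.25,b/2+80-.25),z)[:2]
a,b,c,p=g(203,117,.02),g(402,119,.02),g(377,496,.02),g(305,445,.02)
print("screws",a,b,c,"plugwell",p, "edges",g(184,95,.02),g(421,97,.02))
ct=(a+c)/2; ang=np.arctan2(*(c-b)[::-1]); ax=np.array([np.cos(ang),np.sin(ang)])
print("board centre",ct,"ang",ang,"nest",ct-.028*ax,"plug",ct+.056*ax)
print("jaw front",g(302,205,.043),"flange L/R",g(259,320,Z-.024),g(375,320,Z-.024),"bottom back",g(316,268,Z-.032),"topcentre",g(317,366,Z-.004),"TCP",T[:3,3])
E
```

```text
screws [ 0.4949 -0.1951] [ 0.4952 -0.1287] [ 0.6521 -0.1312] plugwell [ 0.6266 -0.1612] edges [ 0.4877 -0.201 ] [ 0.488  -0.1228]
board centre [ 0.5735 -0.1632] ang -0.016024669170564092 nest [ 0.5455 -0.1627] plug [ 0.6295 -0.164 ]
jaw front [ 0.5184 -0.1616] flange L/R [ 0.5409 -0.1726] [ 0.5407 -0.1412] bottom back [ 0.529  -0.1572] topcentre [ 0.5426 -0.1569] TCP [ 0.5462 -0.1569  0.1   ]
```

{"api": "servo_tool", "payload": {
  "rows": [
    {"dp":[-0.005,0.0025,0],"angular":[0,0,0],"claw":1},
    {"dp":[-0.005,0.0025,0.005],"angular":[0,0,0],"claw":1},
    {"dp":[-0.005,0.0025,0.01],"angular":[0,0,0],"claw":1},
    {"dp":[-0.005,0.0025,0.015],"angular":[0,0,0],"claw":1},
    {"dp":[-0.005,0.0025,0.018],"angular":[0,0,0],"claw":1},
    {"dp":[-0.005,0.0025,0.018],"angular":[0,0,0],"claw":1},
    {"dp":[-0.005,0.0025,0.018],"angular":[0,0,0],"claw":1},
    {"dp":[-0.005,0.0025,0.018],"angular":[0,0,0],"claw":1}
  ]
}}

```text
t: 5.07
ee_pos: [0.5482, -0.1626, 0.0807]
eef_rot: [-0.0, 0.706, 0.708, -0.0]
contact_force: [-0.4, -0.9, -1.5]
opening: 0.0211
```

{"api": "servo_tool", "payload": {
  "rows": [
    {"dp":[0,0,0.004],"angular":[0,0,0],"claw":1},
    {"dp":[0,0,0.008],"angular":[0,0,0],"claw":1},
    {"dp":[0,0,0.012],"angular":[0,0,0],"claw":1},
    {"dp":[0,0,0.015],"angular":[0,0,0],"claw":1},
    {"dp":[0,0,0.018],"angular":[0,0,0],"claw":1},
    {"dp":[0,0,0.021],"angular":[0,0,0],"claw":1},
    {"dp":[0,0,0.021],"angular":[0,0,0],"claw":1},
    {"dp":[0,0,0.021],"angular":[0,0,0],"claw":1}
  ],
  "force": 100
}}

```text
t: 5.73
ee_pos: [0.5476, -0.1624, 0.0592]
eef_rot: [-0.001, 0.706, 0.708, -0.0]
contact_force: [-2.1, 0.0, -1.8]
opening: 0.0206
```

{"api": "servo_tool", "payload": {
  "rows": [
    {"dp":[0,0,0.003],"angular":[0,0,0],"claw":1},
    {"dp":[0,0,0.006],"angular":[0,0,0],"claw":1},
    {"dp":[0,0,0.008],"angular":[0,0,0],"claw":1},
    {"dp":[0,0,0.01],"angular":[0,0,0],"claw":1},
    {"dp":[0,0,0.012],"angular":[0,0,0],"claw":1},
    {"dp":[0,0,0.013],"angular":[0,0,0],"claw":1},
    {"dp":[0,0,0.013],"angular":[0,0,0],"claw":1},
    {"dp":[0,0,0.013],"angular":[0,0,0],"claw":1}
  ]
}}

```text
t: 6.4
ee_pos: [0.5479, -0.1624, 0.0466]
eef_rot: [-0.0, 0.706, 0.708, -0.0]
contact_force: [-1.8, 1.1, 0.2]
opening: 0.0206
```

```bash
python3 - <<'E'
from h import *
im,K,C=wrist("w5"); s=env.read_state(); print(s["ee_pos"],s["contact_force"],s["opening"])
sc=env.snapshot("scene"); K2,C2=cam("scene"); u=proj(K2,C2,[.5455,-.162,.03]).astype(int); print(u)
a=cv2.resize(im[110:330,150:370,::-1],(440,440),interpolation=2)
b=cv2.resize(sc[u[1]-40:u[1]+40,u[0]-32:u[0]+32,::-1],(352,440),interpolation=2)
cv2.imwrite("pics/w5c.png",np.hstack([a,b]))
E
```

```text
[ 0.5479 -0.1624  0.0466] [-2.2107  0.7311 -0.3218] 0.02007979737723605
[341 178]
```

View pics/w5c.png

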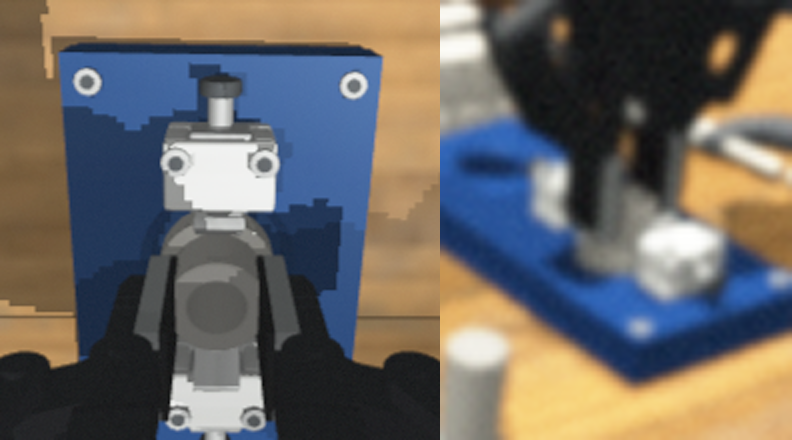

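{"api": "servo_tool", "payload": {
  "rows": [
    {"dp":[0,0,0.001],"angular":[0,0,0],"claw":1},
    {"dp":[0,0,0.002],"angular":[0,0,0],"claw":1},
    {"dp":[0,0,0.003],"angular":[0,0,0],"claw":1},
    {"dp":[0,0,0.003],"angular":[0,0,0],"claw":1},
    {"dp":[0,0,0.003],"angular":[0,0,0],"claw":1},
    {"dp":[0,0,0.003],"angular":[0,0,0],"claw":1},
    {"dp":[0,0,0.003],"angular":[0,0,0],"claw":1},
    {"dp":[0,0,0.003],"angular":[0,0,0],"claw":1}
  ]
}}

```text
t: 7.17
ee_pos: [0.5479, -0.1624, 0.0464]
eef_rot: [0.0, 0.706, 0.708, 0.0]
contact_force: [-7.3, 1.9, 19.7]
opening: 0.0202
```

```bash
python3 - <<'E'
from h import *
im,K,C=wrist("w6"); s=env.read_state(); print(s["ee_pos"],s["contact_force"],s["opening"])
K2,C2=cam("scene");
E
```

```text
[ 0.5479 -0.1624  0.0464] [-7.3204  2.2787 19.8489] 0.020275449569453437
```

{"api": "servo_tool", "payload": {
  "rows": [
    {"dp":[0,0,-0.001],"angular":[0,0,0],"claw":1},
    {"dp":[0,-0.001,-0.002],"angular":[0,0,0],"claw":1},
    {"dp":[0,-0.001,-0.002],"angular":[0,0,0],"claw":1},
    {"dp":[0,-0.001,-0.002],"angular":[0,0,0],"claw":1},
    {"dp":[0,-0.001,-0.002],"angular":[0,0,0],"claw":1},
    {"dp":[0,-0.001,-0.002],"angular":[0,0,0],"claw":1},
    {"dp":[0,-0.001,-0.002],"angular":[0,0,0],"claw":1},
    {"dp":[0,-0.001,-0.002],"angular":[0,0,0],"claw":1}
  ]
}}

```text
t: 7.88
ee_pos: [0.5474, -0.1625, 0.0464]
eef_rot: [0.0, 0.706, 0.708, 0.0]
contact_force: [-3.9, 1.7, 7.8]
opening: 0.0205
```

```bash
python3 - <<'E'
from h import *
im,K,C=wrist("w7"); s=env.read_state(); print(s["ee_pos"],s["contact_force"],s["opening"])
cv2.imwrite("pics/w7c.png",cv2.resize(im[200:340,190:330,::-1],(700,600)[:2],interpolation=2))
E
```

```text
[ 0.5474 -0.1625  0.0464] [-3.6533  1.5377  8.5161] 0.020649911660806427
```

View pics/w7c.png

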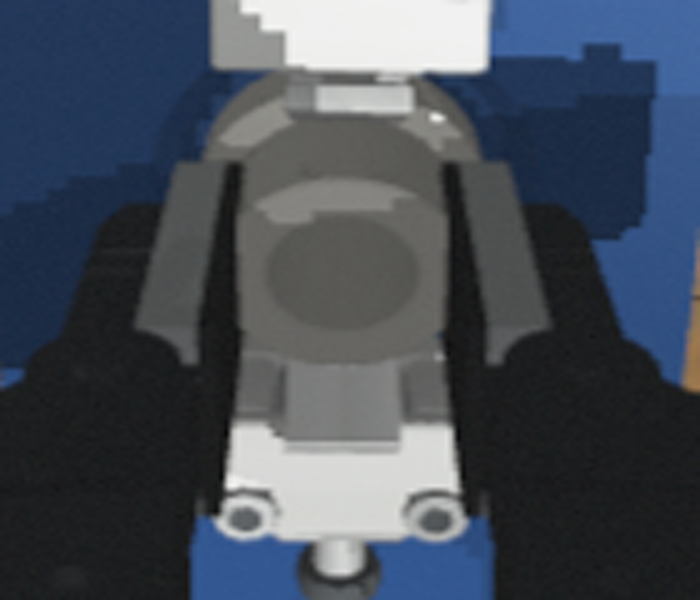

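The wrist view shows the front lip across the flange. The bushing is on the floor (z about 12 mm) and still held, so I'm releasing it.

{"api": "servo_tool", "payload": {
  "rows": [
    {"dp":[0,0,0],"angular":[0,0,0],"claw":1},
    {"dp":[0,0,0],"angular":[0,0,0],"claw":1},
    {"dp":[0,0,0],"angular":[0,0,0],"claw":-0.1},
    {"dp":[0,0,0],"angular":[0,0,0],"claw":-0.1},
    {"dp":[0,0,0],"angular":[0,0,0],"claw":-0.1},
    {"dp":[0,0,-0.005],"angular":[0,0,0],"claw":-0.1},
    {"dp":[0,0,-0.02],"angular":[0,0,0],"claw":-0.1},
    {"dp":[0,0,-0.05],"angular":[0,0,0],"claw":-0.1}
  ]
}}

```text
t: 8.6
ee_pos: [0.5451, -0.1618, 0.0934]
eef_rot: [-0.003, 0.706, 0.708, -0.001]
contact_force: [1.1, -0.7, 0.1]
opening: 0.0469
```

{"api": "servo_tool", "payload": {
  "rows": [
    {"dp":[0,0,-0.035],"angular":[0,0,0],"claw":-0.1},
    {"dp":[0.02,0,-0.07],"angular":[0,0,0],"claw":-0.1},
    {"dp":[0.055,-0.002,-0.09],"angular":[0,0,0],"claw":-0.1},
    {"dp":[0.09,-0.004,-0.09],"angular":[0,0,0],"claw":-0.1},
    {"dp":[0.115,-0.004,-0.09],"angular":[0,0,0],"claw":-0.1},
    {"dp":[0.125,-0.004,-0.09],"angular":[0,0,0],"claw":-0.1},
    {"dp":[0.125,-0.004,-0.09],"angular":[0,0,0],"claw":-0.1},
    {"dp":[0.125,-0.004,-0.09],"angular":[0,0,0],"claw":-0.1}
  ]
}}

```text
t: 9.27
ee_pos: [0.5431, -0.0377, 0.1858]
eef_rot: [0.0, 0.705, 0.709, -0.0]
contact_force: [0.3, 0.4, 0.5]
opening: 0.0466
```

```bash
python3 - <<'E'
from h import *
tp=env.snapshot("top"); cv2.imwrite("pics/top1.png",tp[:,:,::-1])
im,K,C=wrist("w8"); s=env.read_state(); print(s["ee_pos"],s["contact_force"],s["opening"])
blobs(im,K,C,(0,.015,.045),amin=80)
a=cv2.resize(im[80:330,40:400,::-1],None,fx=2.2,fy=2.2,interpolation=2)
cv2.imwrite("pics/w8c.png",a); print(a.shape)
E
```

```text
[ 0.5431 -0.0387  0.1855] [ 0.2662  0.0621 -0.8852] 0.046967143145918676
(364.5, 260.5) r 18.7 wh 36 32 xy@z [array([0.6488, 0.0858]), array([0.6397, 0.0798]), array([0.6214, 0.0677])]
(56.1, 260.9) r 24.2 wh 29 46 xy@z [array([ 0.6511, -0.2733]), array([ 0.6419, -0.2619]), array([ 0.6234, -0.2391])]
(275.0, 257.5) r 22.7 wh 40 46 xy@z [array([ 0.6454, -0.0184]), array([ 0.6364, -0.0194]), array([ 0.6184, -0.0214])]
(39.2, 219.9) r 13.0 wh 14 25 xy@z [array([ 0.5991, -0.2812]), array([ 0.5924, -0.2694]), array([ 0.5789, -0.2459])]
(128.0, 200.5) r 29.3 wh 34 58 xy@z [array([ 0.5756, -0.1795]), array([ 0.5701, -0.1727]), array([ 0.5589, -0.159 ])]
(258.8, 180.3) r 9.8 wh 18 20 xy@z [array([ 0.5522, -0.0376]), array([ 0.5477, -0.0377]), array([ 0.5388, -0.0378])]
(393.5, 179.8) r 28.3 wh 54 52 xy@z [array([0.5509, 0.1051]), array([0.5466, 0.0981]), array([0.5378, 0.0842])]
(122.0, 149.5) r 15.5 wh 28 18 xy@z [array([ 0.5198, -0.1783]), array([ 0.5169, -0.1715]), array([ 0.5112, -0.158 ])]
(279.0, 78.5) r 19.8 wh 33 38 xy@z [array([ 0.4508, -0.019 ]), array([ 0.4513, -0.0199]), array([ 0.4522, -0.0218])]
(485.0, 41.0) r 8.6 wh 16 17 xy@z [array([0.4176, 0.1696]), array([0.4197, 0.1595]), array([0.4239, 0.1393])]
(159.5, 24.0) r 11.4 wh 12 21 xy@z [array([ 0.405 , -0.1284]), array([ 0.4077, -0.124 ]), array([ 0.4131, -0.1153])]
(44.5, 14.5) r 46.5 wh 90 28 xy@z [array([ 0.3979, -0.2309]), array([ 0.4009, -0.2216]), array([ 0.407 , -0.2029])]
(189.5, 27.6) r 28.6 wh 21 57 xy@z [array([ 0.4078, -0.1014]), array([ 0.4103, -0.0984]), array([ 0.4154, -0.0923])]
(550, 792, 3)
```

View pics/w8c.png

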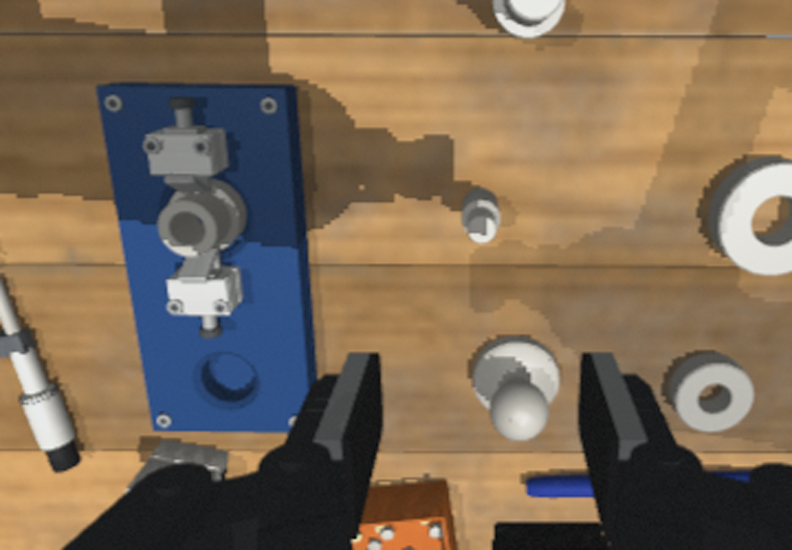

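Bushing sits at crop (200,218) with both lips over its flange. The plug stands at crop (480,215).

{"api": "servo_tool", "payload": {
  "rows": [
    {"dp":[0.001,0,0.035],"angular":[0,0,0],"claw":-0.1},
    {"dp":[0.001,0,0.07],"angular":[0,0,0],"claw":-0.1},
    {"dp":[0.001,0,0.105],"angular":[0,0,0],"claw":-0.1},
    {"dp":[0.001,0,0.13],"angular":[0,0,0],"claw":-0.1},
    {"dp":[0.001,0,0.143],"angular":[0,0,0],"claw":-0.1},
    {"dp":[0.001,0,0.149],"angular":[0,0,0],"claw":-0.1},
    {"dp":[0.001,0,0.149],"angular":[0,0,0],"claw":-0.1},
    {"dp":[0.001,0,0.149],"angular":[0,0,0],"claw":-0.1}
  ]
}}

```text
t: 10.03
ee_pos: [0.5434, -0.0376, 0.0369]
eef_rot: [0.0, 0.706, 0.708, -0.0]
contact_force: [0.1, 0.4, 0.4]
opening: 0.0472
```

{"api": "servo_tool", "payload": {
  "rows": [
    {"dp":[0,0,0],"angular":[0,0,0],"claw":0.2},
    {"dp":[0,0,0],"angular":[0,0,0],"claw":0.4},
    {"dp":[0,0,0],"angular":[0,0,0],"claw":1},
    {"dp":[0,0,0],"angular":[0,0,0],"claw":1},
    {"dp":[0,0,0],"angular":[0,0,0],"claw":1},
    {"dp":[0,0,0],"angular":[0,0,0],"claw":1},
    {"dp":[0,0,0],"angular":[0,0,0],"claw":1},
    {"dp":[0,0,0],"angular":[0,0,0],"claw":1}
  ],
  "force": 50
}}

```text
t: 10.7
ee_pos: [0.5439, -0.0369, 0.0381]
eef_rot: [0.001, 0.706, 0.708, 0.001]
contact_force: [-0.2, -2.5, 6.8]
opening: 0.0141
```

```bash
python3 - <<'E'
from h import *
s=env.read_state(); print(s["ee_pos"],s["contact_force"],s["opening"])
rel([.629,-.162,.11],np.pi/2)
E
```

```text
[ 0.5439 -0.0369  0.0381] [-0.2222 -2.4615  6.8377] 0.014130171015684324
pos [ 0.5439 -0.0369  0.0381] dp [-0.1255  0.0848 -0.0716] heading 1.5744829309513215 tilt 0.00291779569782667 turn about tool z 0.0036866041564249663
```

{"api": "servo_tool", "payload": {
  "rows": [
    {"dp":[0,0,-0.03],"angular":[0,0,0],"claw":1},
    {"dp":[0,0,-0.06],"angular":[0,0,0],"claw":1},
    {"dp":[-0.025,0.017,-0.072],"angular":[0,0,0],"claw":1},
    {"dp":[-0.055,0.037,-0.072],"angular":[0,0,0],"claw":1},
    {"dp":[-0.085,0.057,-0.072],"angular":[0,0,0],"claw":1},
    {"dp":[-0.112,0.076,-0.072],"angular":[0,0,0],"claw":1},
    {"dp":[-0.1255,0.084,-0.072],"angular":[0,0,0],"claw":1},
    {"dp":[-0.1255,0.084,-0.072],"angular":[0,0,0],"claw":1}
  ]
}}

```text
t: 11.37
ee_pos: [0.63, -0.1654, 0.109]
eef_rot: [0.002, 0.707, 0.707, 0.001]
contact_force: [0.6, 0.6, -0.4]
opening: 0.0142
```

```bash
python3 - <<'E'
from h import *
env.snapshot("top");env.snapshot("top")
im,K,C=wrist("w9"); s=env.read_state(); print(s["ee_pos"],s["contact_force"],s["opening"])
cv2.imwrite("pics/w9c.png",cv2.resize(im[80:380,100:420,::-1],None,fx=2,fy=2,interpolation=2))
E
```

```text
[ 0.626  -0.1609  0.1082] [-0.5308  0.3144 -1.0273] 0.01441487166444605
```

View pics/w9c.png

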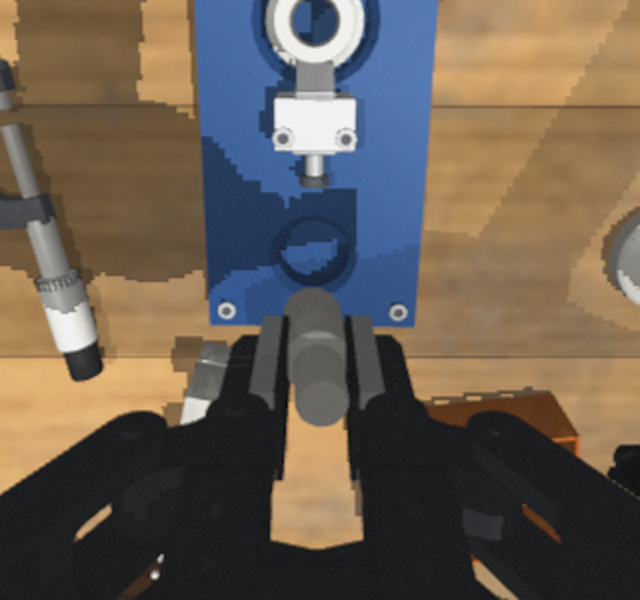

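```bash
python3 - <<'E'
from h import *
T=pose(); K,C=cam("wrist",T); Z=T[2,3]
g=lambda a,b,z:cast(K,C,(a/2+100-.25,b/2+80-.25),z)[:2]
print("well",g(314,253,.02),"screws",g(227,311,.02),g(398,313,.02),"far edge",g(310,327,.02))
print("plug back bottom",g(316,288,Z-.037),"top",g(321,398,Z+.012),"step30",g(317,365,Z-.007),"TCP",T[:3,3])
E
```

```text
well [ 0.6262 -0.1618] screws [ 0.6503 -0.1954] [ 0.651  -0.1293] far edge [ 0.6571 -0.1633]
plug back bottom [ 0.617  -0.1612] top [ 0.6204 -0.1601] step30 [ 0.624  -0.1609] TCP [ 0.626  -0.1609  0.1082]
```

{"api": "servo_tool", "payload": {
  "rows": [
    {"dp":[-0.001,0.001,0.01],"angular":[0,0,0],"claw":1},
    {"dp":[-0.001,0.001,0.025],"angular":[0,0,0],"claw":1},
    {"dp":[-0.001,0.001,0.04],"angular":[0,0,0],"claw":1},
    {"dp":[-0.001,0.001,0.052],"angular":[0,0,0],"claw":1},
    {"dp":[-0.001,0.001,0.06],"angular":[0,0,0],"claw":1},
    {"dp":[-0.001,0.001,0.063],"angular":[0,0,0],"claw":1},
    {"dp":[-0.001,0.001,0.063],"angular":[0,0,0],"claw":1},
    {"dp":[-0.001,0.001,0.063],"angular":[0,0,0],"claw":1}
  ]
}}

```text
t: 12.18
ee_pos: [0.6284, -0.1626, 0.0459]
eef_rot: [0.0, 0.706, 0.708, 0.0]
contact_force: [0.0, 0.1, -0.6]
opening: 0.0142
```

```bash
python3 - <<'E'
from h import *
im,K,C=wrist("w10"); s=env.read_state(); print(s["ee_pos"],s["contact_force"],s["opening"])
cv2.imwrite("pics/w10c.png",cv2.resize(im[120:360,140:380,::-1],None,fx=2,fy=2,interpolation=2))
E
```

```text
[ 0.6287 -0.1628  0.0462] [ 0.4286  0.3636 -0.9324] 0.01438156776327114
```

View pics/w10c.png

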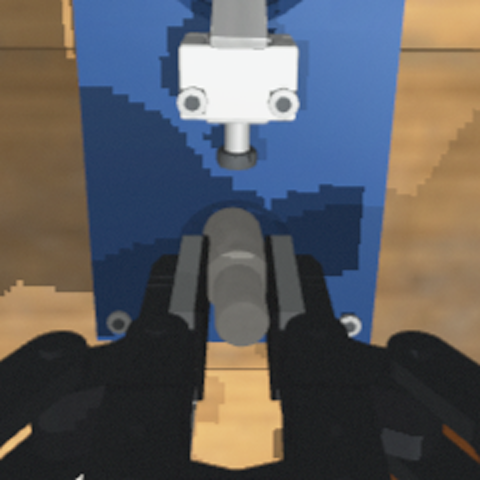

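{"api": "servo_tool", "payload": {
  "rows": [
    {"dp":[0,0,0.0015],"angular":[0,0,0],"claw":1},
    {"dp":[0,0,0.003],"angular":[0,0,0],"claw":1},
    {"dp":[0,0,0.003],"angular":[0,0,0],"claw":1},
    {"dp":[0,0,0.003],"angular":[0,0,0],"claw":0.5},
    {"dp":[0,0,0.003],"angular":[0,0,0],"claw":0.2},
    {"dp":[0,0,0.003],"angular":[0,0,0],"claw":0},
    {"dp":[0,0,0.003],"angular":[0,0,0],"claw":0},
    {"dp":[0,0,-0.01],"angular":[0,0,0],"claw":0}
  ]
}}

```text
t: 12.9
ee_pos: [0.6263, -0.1622, 0.0534]
eef_rot: [-0.002, 0.706, 0.708, -0.001]
contact_force: [-0.2, 0.4, -0.6]
opening: 0.0429
```

{"api": "servo_tool", "payload": {
  "rows": [
    {"dp":[0,0,-0.03],"angular":[0,0,0],"claw":0},
    {"dp":[0,0,-0.065],"angular":[0,0,0],"claw":0},
    {"dp":[0.01,-0.01,-0.1],"angular":[0,0,0],"claw":0},
    {"dp":[0.03,-0.037,-0.11],"angular":[0,0,0],"claw":0},
    {"dp":[0.055,-0.068,-0.11],"angular":[0,0,0],"claw":0},
    {"dp":[0.08,-0.099,-0.11],"angular":[0,0,0],"claw":0},
    {"dp":[0.105,-0.13,-0.11],"angular":[0,0,0],"claw":0},
    {"dp":[0.115,-0.142,-0.11],"angular":[0,0,0],"claw":0}
  ]
}}

```text
t: 13.57
ee_pos: [0.4796, -0.0454, 0.1653]
eef_rot: [-0.003, 0.706, 0.708, -0.001]
contact_force: [0.0, -0.2, -0.3]
opening: 0.0426
```

```bash
python3 - <<'E'
from h import *
im,K,C=wrist("w11"); s=env.read_state(); print(s["ee_pos"],s["contact_force"],s["opening"])
blobs(im,K,C,(.006,.03,.055),amin=80)
rel([.4518,-.020,.055],np.pi/2)
E
```

```text
[ 0.4786 -0.0446  0.1652] [-2.3087  0.6072 -0.9669] 0.042559331942927506
(282.1, 332.5) r 13.6 wh 27 23 xy@z [array([ 0.6638, -0.0162]), array([ 0.6412, -0.0188]), array([ 0.6177, -0.0214])]
(56.5, 319.7) r 18.9 wh 23 38 xy@z [array([ 0.6462, -0.274 ]), array([ 0.6252, -0.2547]), array([ 0.6032, -0.2346])]
(281.1, 311.5) r 18.4 wh 37 28 xy@z [array([ 0.6342, -0.0182]), array([ 0.6142, -0.0206]), array([ 0.5933, -0.0231])]
(45.5, 282.5) r 12.3 wh 15 23 xy@z [array([ 0.5966, -0.2759]), array([ 0.5798, -0.2564]), array([ 0.5622, -0.2361])]
(399.0, 246.5) r 27.5 wh 53 48 xy@z [array([0.5514, 0.1028]), array([0.5384, 0.0902]), array([0.5248, 0.077 ])]
(135.0, 250.0) r 44.7 wh 44 89 xy@z [array([ 0.5565, -0.1737]), array([ 0.543 , -0.1629]), array([ 0.529 , -0.1516])]
(3.0, 203.5) r 25.7 wh 13 52 xy@z [array([ 0.5049, -0.2983]), array([ 0.4958, -0.2769]), array([ 0.4864, -0.2546])]
(288.5, 160.5) r 19.3 wh 34 38 xy@z [array([ 0.4602, -0.0162]), array([ 0.4549, -0.0187]), array([ 0.4494, -0.0214])]
(490.7, 128.0) r 8.4 wh 16 16 xy@z [array([0.429 , 0.1688]), array([0.4264, 0.1506]), array([
[... 277 characters left out ...]
6 12 xy@z [array([0.3774, 0.1455]), array([0.3792, 0.1292]), array([0.3809, 0.1123])]
(188.5, 86.5) r 43.0 wh 35 86 xy@z [array([ 0.3942, -0.1067]), array([ 0.3945, -0.1016]), array([ 0.3948, -0.0962])]
(205.5, 31.5) r 122.5 wh 246 8 xy@z [array([ 0.3507, -0.0896]), array([ 0.3547, -0.0859]), array([ 0.3588, -0.0821])]
(12.0, 22.5) r 19.6 wh 26 32 xy@z [array([ 0.3448, -0.2494]), array([ 0.3493, -0.2322]), array([ 0.354 , -0.2142])]
(433.0, 19.5) r 80.4 wh 157 40 xy@z [array([0.3408, 0.0991]), array([0.3456, 0.0868]), array([0.3507, 0.074 ])]
pos [ 0.4786 -0.0446  0.1652] dp [ 0.0244 -0.026   0.1105] heading 1.5754168161526636 tilt 0.0074484089075451225 turn about tool z 0.004620489357767044
```

{"api": "servo_tool", "payload": {
  "rows": [
    {"dp":[0.015,-0.015,0.01],"angular":[0,0,0],"claw":0},
    {"dp":[0.0245,-0.0255,0.025],"angular":[0,0,0],"claw":0},
    {"dp":[0.0245,-0.0255,0.045],"angular":[0,0,0],"claw":0},
    {"dp":[0.0245,-0.0255,0.07],"angular":[0,0,0],"claw":0},
    {"dp":[0.0245,-0.0255,0.092],"angular":[0,0,0],"claw":0},
    {"dp":[0.0245,-0.0255,0.106],"angular":[0,0,0],"claw":0},
    {"dp":[0.0245,-0.0255,0.11],"angular":[0,0,0],"claw":0},
    {"dp":[0.0245,-0.0255,0.11],"angular":[0,0,0],"claw":0}
  ]
}}

```text
t: 14.28
ee_pos: [0.4599, -0.0239, 0.0548]
eef_rot: [-0.001, 0.706, 0.708, -0.001]
contact_force: [-0.2, 0.7, 0.1]
opening: 0.0424
```

{"api": "servo_tool", "payload": {
  "rows": [
    {"dp":[0,0,0],"angular":[0,0,0],"claw":0.2},
    {"dp":[0,0,0],"angular":[0,0,0],"claw":0.4},
    {"dp":[0,0,0],"angular":[0,0,0],"claw":1},
    {"dp":[0,0,0],"angular":[0,0,0],"claw":1},
    {"dp":[0,0,0],"angular":[0,0,0],"claw":1},
    {"dp":[0,0,0],"angular":[0,0,0],"claw":1},
    {"dp":[0,0,0],"angular":[0,0,0],"claw":1},
    {"dp":[0,0,0],"angular":[0,0,0],"claw":1}
  ]
}}

```text
t: 14.95
ee_pos: [0.4613, -0.0239, 0.0567]
eef_rot: [0.001, 0.706, 0.708, 0.001]
contact_force: [0.3, 0.6, 7.5]
opening: 0.0232
```

```bash
python3 - <<'E'
from h import *
s=env.read_state(); print(s["ee_pos"],s["contact_force"],s["opening"])
im=cv2.imread("pics/w1.png")[:,:,::-1].copy()
# green board from top image wells: dark rims; report board rect in several views
T=np.eye(4);
for n in("top1",):
    t=cv2.imread(f"pics/{n}.png")[:,:,::-1].copy(); K,C=cam("top")
    m=np.zeros(t.shape[:2],np.uint8); m[110:235,115:200]=boardmask(t,"green")[110:235,115:200]
    c=max(cv2.findContours(m,0,2)[0],key=cv2.contourArea)
    (cx,cy),wh,a=cv2.minAreaRect(np.array([cast(K,C,p[0],.02)[:2] for p in c],np.float32)); print(cx,cy,wh,a)
a=np.deg2rad(a-90); ax=np.array([np.cos(a),np.sin(a)]); c=np.array([cx,cy])
for d in(-.062,-.005,.06): print(d,c+d*ax)
w=c-.062*ax; rel([*w,.15],np.pi/2)
E
```

```text
[ 0.4613 -0.0239  0.0567] [0.2556 0.572  7.5277] 0.023249066189238478
0.5528737306594849 0.2322452962398529 (0.07996240258216858, 0.18699732422828674) 78.481201171875
-0.062 [0.4921 0.2446]
-0.005 [0.548  0.2332]
0.06 [0.6117 0.2203]
pos [ 0.4613 -0.0239  0.0567] dp [ 0.2684  0.0319 -0.0933] heading 1.5740570147186679 tilt 0.0024988340202771638 turn about tool z 0.0032606879237713216
```

```bash
python3 - <<'E'
from h import *
im,K,C=wrist("w12"); s=env.read_state(); print(s["ee_pos"],s["contact_force"],s["opening"],s["wrist_torque"])
cv2.imwrite("pics/w12c.png",cv2.resize(im[120:360,140:380,::-1],None,fx=2,fy=2,interpolation=2))
E
```

```text
[ 0.4613 -0.0239  0.0567] [-0.0065  0.3153  6.9202] 0.02360902518380909 [ 0.0866  0.0544 -0.0131]
```

View pics/w12c.png

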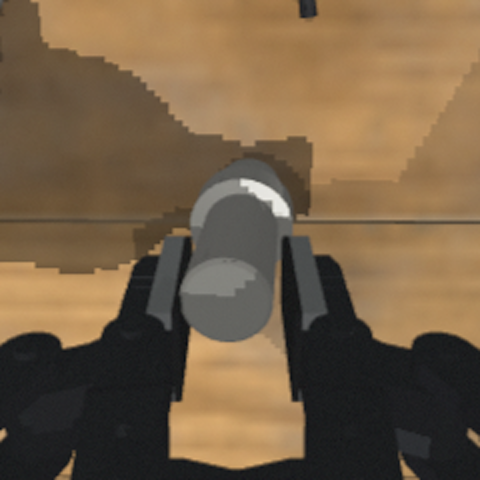

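The shaft leans in the jaws because the grasp was about 9 mm off centre: I had read the pose before the arm settled. I'm releasing it to re-centre.

{"api": "servo_tool", "payload": {
  "rows": [
    {"dp":[0,0,0],"angular":[0,0,0],"claw":0.4},
    {"dp":[0,0,0],"angular":[0,0,0],"claw":0.3},
    {"dp":[0,0,0],"angular":[0,0,0],"claw":0.2},
    {"dp":[0,0,0],"angular":[0,0,0],"claw":0},
    {"dp":[0,0,0],"angular":[0,0,0],"claw":0},
    {"dp":[0,0,-0.02],"angular":[0,0,0],"claw":-0.2},
    {"dp":[0,0,-0.045],"angular":[0,0,0],"claw":-0.2},
    {"dp":[0,0,-0.075],"angular":[0,0,0],"claw":-0.2}
  ]
}}

```text
t: 15.67
ee_pos: [0.4586, -0.0237, 0.1302]
eef_rot: [-0.002, 0.706, 0.708, -0.001]
contact_force: [1.2, 0.2, -0.7]
opening: 0.0513
```

{"api": "servo_tool", "payload": {
  "rows": [
    {"dp":[0,0,-0.01],"angular":[0,0,0],"claw":-0.2},
    {"dp":[0,0,-0.01],"angular":[0,0,0],"claw":-0.2},
    {"dp":[0,0,-0.01],"angular":[0,0,0],"claw":-0.2},
    {"dp":[0,0,-0.01],"angular":[0,0,0],"claw":-0.2},
    {"dp":[0,0,-0.01],"angular":[0,0,0],"claw":-0.2},
    {"dp":[0,0,-0.01],"angular":[0,0,0],"claw":-0.2},
    {"dp":[0,0,-0.01],"angular":[0,0,0],"claw":-0.2},
    {"dp":[0,0,-0.01],"angular":[0,0,0],"claw":-0.2}
  ]
}}

```text
t: 16.33
ee_pos: [0.4599, -0.0238, 0.1401]
eef_rot: [-0.001, 0.706, 0.708, -0.0]
contact_force: [0.3, -0.2, -0.2]
opening: 0.0509
```

```bash
python3 - <<'E'
from h import *
im,K,C=wrist("w13"); s=env.read_state(); print(s["ee_pos"],s["contact_force"],s["opening"])
print("camera",C[:3,3])
h=cv2.cvtColor(im,cv2.COLOR_RGB2HSV); print(h[150:260:10,250:290:10].tolist()[:0])
tp=env.snapshot("top"); cv2.imwrite("pics/top2.png",tp[:,:,::-1]); Kt,Ct=cam("top")
a=cv2.resize(im[90:310,150:370,::-1],(480,480),interpolation=2); b=cv2.resize(tp[200:250,265:305,::-1],(300,480)if 0 else (320,400),interpolation=2)
o=np.zeros((480,800,3),np.uint8);o[:,:480]=a;o[:400,480:]=b;cv2.imwrite("pics/w13c.png",o)
E
```

```text
[ 0.4601 -0.0238  0.1403] [ 0.0758  0.0457 -0.6805] 0.05113698567222789
camera [ 0.3774 -0.0243  0.2636]
[]
```

View pics/w13c.png

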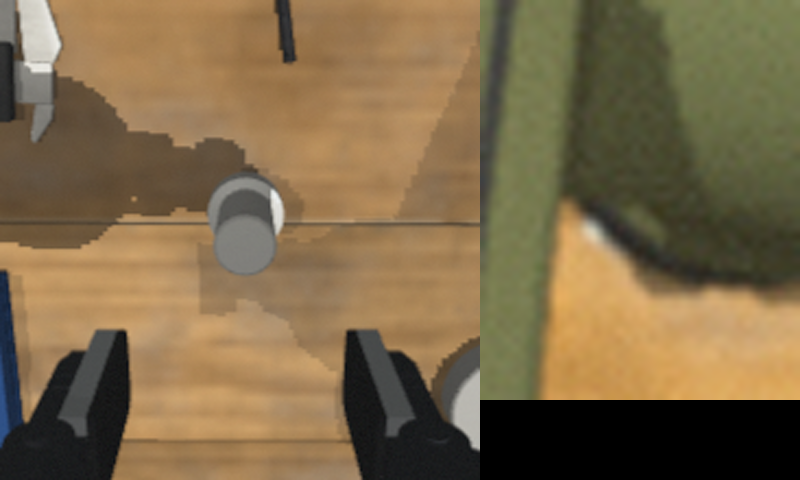

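```bash
python3 - <<'E'
from h import *
K,C=cam("wrist",pose()); f=220/480
g=lambda a,b,z:cast(K,C,(150+a*f-.3,90+b*f-.3),z)[:2]
print(g(245,243,.071),g(246,212,.032),g(246,209,.026))
rel([.4535,-.0215,.055],np.pi/2)
E
```

```text
[ 0.4493 -0.0212] [ 0.4517 -0.0203] [ 0.4524 -0.0202]
pos [ 0.4602 -0.0238  0.1404] dp [ 0.0023 -0.0066  0.0854] heading 1.5740326964370974 tilt 0.000801446611862565 turn about tool z 0.0032363696422008648
```

{"api": "servo_tool", "payload": {
  "rows": [
    {"dp":[0.003,-0.009,0.01],"angular":[0,0,0],"claw":-0.1},
    {"dp":[0.003,-0.009,0.03],"angular":[0,0,0],"claw":-0.1},
    {"dp":[0.003,-0.009,0.05],"angular":[0,0,0],"claw":0},
    {"dp":[0.003,-0.009,0.07],"angular":[0,0,0],"claw":0},
    {"dp":[0.003,-0.009,0.08],"angular":[0,0,0],"claw":0},
    {"dp":[0.003,-0.009,0.085],"angular":[0,0,0],"claw":0},
    {"dp":[0.003,-0.009,0.085],"angular":[0,0,0],"claw":0},
    {"dp":[0.003,-0.009,0.085],"angular":[0,0,0],"claw":0.2}
  ]
}}

```text
t: 17.1
ee_pos: [0.4515, -0.0209, 0.0559]
eef_rot: [-0.0, 0.706, 0.708, -0.0]
contact_force: [-0.0, -0.3, -0.5]
opening: 0.0343
```

{"api": "servo_tool", "payload": {
  "rows": [
    {"dp":[0,0,0],"angular":[0,0,0],"claw":0.3},
    {"dp":[0,0,0],"angular":[0,0,0],"claw":0.4},
    {"dp":[0,0,0],"angular":[0,0,0],"claw":0.5},
    {"dp":[0,0,0],"angular":[0,0,0],"claw":0.6},
    {"dp":[0,0,0],"angular":[0,0,0],"claw":1},
    {"dp":[0,0,0],"angular":[0,0,0],"claw":1},
    {"dp":[0,0,0],"angular":[0,0,0],"claw":1},
    {"dp":[0,0,0],"angular":[0,0,0],"claw":1}
  ]
}}

```text
t: 17.77
ee_pos: [0.4522, -0.0208, 0.0568]
eef_rot: [0.001, 0.706, 0.708, 0.001]
contact_force: [0.1, 0.7, 6.5]
opening: 0.0229
```

```bash
python3 - <<'E'
from h import *
rel([.4921,.2446,.15],np.pi/2); s=env.read_state(); print(s["contact_force"],s["opening"],s["wrist_torque"])
E
```

```text
pos [ 0.4522 -0.0208  0.0568] dp [ 0.2653  0.041  -0.0932] heading 1.5739620604735012 tilt 0.00232355977908296 turn about tool z 0.003165733678604621
[0.1016 0.7085 6.4592] 0.022937469339262922 [ 0.1747  0.0852 -0.0454]
```

The opening of 22.9 mm doesn't fit the 20 mm neck. The tips are probably on the shoulder above the collar, so I'll regrip 10 mm higher.

{"api": "servo_tool", "payload": {
  "rows": [
    {"dp":[0,0,0],"angular":[0,0,0],"claw":0.3},
    {"dp":[0,0,0],"angular":[0,0,0],"claw":0.2},
    {"dp":[0,0,-0.004],"angular":[0,0,0],"claw":0.2},
    {"dp":[0,0,-0.008],"angular":[0,0,0],"claw":0.2},
    {"dp":[0,0,-0.01],"angular":[0,0,0],"claw":0.2},
    {"dp":[0,0,-0.01],"angular":[0,0,0],"claw":0.2},
    {"dp":[0,0,-0.01],"angular":[0,0,0],"claw":0.3},
    {"dp":[0,0,-0.01],"angular":[0,0,0],"claw":0.4}
  ]
}}

```text
t: 18.43
ee_pos: [0.4513, -0.0209, 0.0658]
eef_rot: [0.0, 0.706, 0.708, 0.0]
contact_force: [-1.0, 0.1, 0.2]
opening: 0.0257
```

{"api": "servo_tool", "payload": {
  "rows": [
    {"dp":[0,0,0],"angular":[0,0,0],"claw":0.5},
    {"dp":[0,0,0],"angular":[0,0,0],"claw":0.6},
    {"dp":[0,0,0],"angular":[0,0,0],"claw":1},
    {"dp":[0,0,0],"angular":[0,0,0],"claw":1},
    {"dp":[0,0,0],"angular":[0,0,0],"claw":1},
    {"dp":[0,0,0],"angular":[0,0,0],"claw":1},
    {"dp":[0,0,0],"angular":[0,0,0],"claw":1},
    {"dp":[0,0,0],"angular":[0,0,0],"claw":1}
  ]
}}

```text
t: 19.1
ee_pos: [0.4514, -0.0208, 0.066]
eef_rot: [0.0, 0.706, 0.708, 0.0]
contact_force: [-0.5, 1.3, 4.4]
opening: 0.0214
```

```bash
python3 - <<'E'
from h import *
rel([.4921,.2446,.15],np.pi/2); s=env.read_state(); print(s["contact_force"],s["opening"],s["wrist_torque"])
E
```

```text
pos [ 0.4514 -0.0208  0.066 ] dp [ 0.2652  0.0415 -0.0839] heading 1.5739107015246174 tilt 0.0003904442830802079 turn about tool z 0.00311437472972087
[-0.4651  1.2903  4.4038] 0.021387835865655812 [0.1476 0.1297 0.032 ]
```

{"api": "servo_tool", "payload": {
  "rows": [
    {"dp":[0,0,-0.01],"angular":[0,0,0],"claw":1},
    {"dp":[0,0,-0.03],"angular":[0,0,0],"claw":1},
    {"dp":[0,0,-0.06],"angular":[0,0,0],"claw":1},
    {"dp":[0.01,0.0,-0.08],"angular":[0,0,0],"claw":1},
    {"dp":[0.035,0.005,-0.084],"angular":[0,0,0],"claw":1},
    {"dp":[0.065,0.01,-0.084],"angular":[0,0,0],"claw":1},
    {"dp":[0.1,0.015,-0.084],"angular":[0,0,0],"claw":1},
    {"dp":[0.135,0.021,-0.084],"angular":[0,0,0],"claw":1}
  ]
}}

```text
t: 19.77
ee_pos: [0.4714, 0.1151, 0.1496]
eef_rot: [-0.0, 0.706, 0.708, -0.0]
contact_force: [1.4, -0.8, -1.1]
opening: 0.0209
```

{"api": "servo_tool", "payload": {
  "rows": [
    {"dp":[0.035,0.005,0],"angular":[0,0,0],"claw":1},
    {"dp":[0.07,0.011,0],"angular":[0,0,0],"claw":1},
    {"dp":[0.1,0.016,0],"angular":[0,0,0],"claw":1},
    {"dp":[0.12,0.019,0],"angular":[0,0,0],"claw":1},
    {"dp":[0.13,0.0205,0],"angular":[0,0,0],"claw":1},
    {"dp":[0.13,0.0205,0],"angular":[0,0,0],"claw":1},
    {"dp":[0.13,0.0205,0],"angular":[0,0,0],"claw":1},
    {"dp":[0.13,0.0205,0],"angular":[0,0,0],"claw":1}
  ]
}}

```text
t: 20.43
ee_pos: [0.4911, 0.2428, 0.1493]
eef_rot: [-0.0, 0.706, 0.708, -0.001]
contact_force: [-0.7, -0.8, -1.0]
opening: 0.021
```

```bash
python3 - <<'E'
from h import *
env.snapshot("top");env.snapshot("top");env.snapshot("top")
im,K,C=wrist("w14"); s=env.read_state(); print(s["ee_pos"],s["contact_force"],s["opening"])
cv2.imwrite("pics/w14c.png",cv2.resize(im[70:370,90:410,::-1],None,fx=2,fy=2,interpolation=2))
E
```

```text
[0.4918 0.243  0.1498] [ 1.2044 -0.1467 -1.2282] 0.021034965049624207
```

View pics/w14c.png

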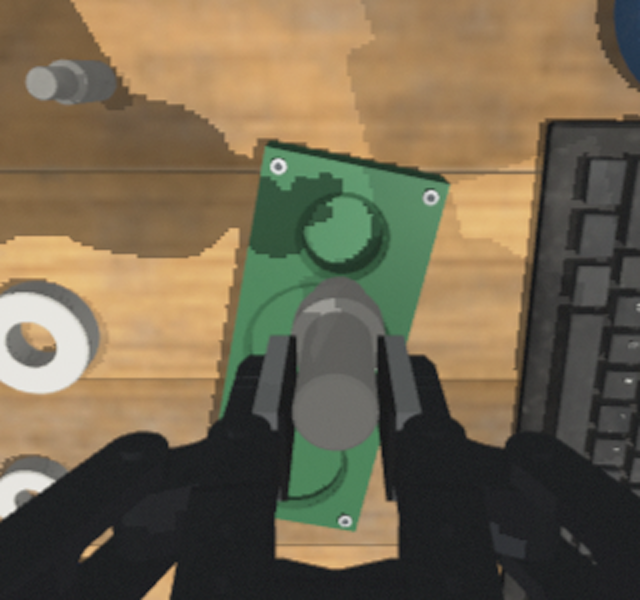

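```bash
python3 - <<'E'
from h import *
T=pose(); K,C=cam("wrist",T); Z=T[2,3]
g=lambda a,b,z:cast(K,C,(a/2+90-.25,b/2+70-.25),z)[:2]
a,b,c=g(278,166,.02),g(431,197,.02),g(345,521,.02)
print(a,b,c,"lens",np.linalg.norm(a-b),np.linalg.norm(b-c))
ct=(a+c)/2; x=(c-b)/np.linalg.norm(c-b); y=(b-a); print("ctr",ct,"angx",np.arctan2(x[1],x[0]),"angy-90",np.arctan2(y[1],y[0])-np.pi/2)
for d in(-.062,-.005,.06): print(d,ct+d*x)
print("well rim",g(344,233,.02))
print("collar sides",g(292,330,Z-.04),g(388,330,Z-.04),"bottomback",g(341,277,Z-.066),"top",g(335,412,Z+.005),"TCP",T[:3,3])
E
```

```text
[0.4601 0.2181] [0.4734 0.2834] [0.647  0.2477] lens 0.06660336482208228 0.17721804342106315
ctr [0.5535 0.2329] angx -0.20287299291215521 angy-90 -0.20107710191195327
-0.062 [0.4928 0.2454]
-0.005 [0.5486 0.2339]
0.06 [0.6123 0.2208]
well rim [0.4897 0.2462]
collar sides [0.4915 0.2296] [0.4914 0.2582] bottomback [0.4849 0.2444] top [0.4894 0.2425] TCP [0.4918 0.243  0.1498]
```

{"api": "servo_tool", "payload": {
  "rows": [
    {"dp":[0.002,0,0.012],"angular":[0,0,0],"claw":1},
    {"dp":[0.002,0,0.03],"angular":[0,0,0],"claw":1},
    {"dp":[0.002,0,0.042],"angular":[0,0,0],"claw":1},
    {"dp":[0.002,0,0.052],"angular":[0,0,0],"claw":1},
    {"dp":[0.002,0,0.06],"angular":[0,0,0],"claw":1},
    {"dp":[0.002,0,0.068],"angular":[0,0,0],"claw":1},
    {"dp":[0.002,0,0.073],"angular":[0,0,0],"claw":1},
    {"dp":[0.002,0,0.077],"angular":[0,0,0],"claw":1}
  ]
}}

```text
t: 21.3
ee_pos: [0.492, 0.2462, 0.0723]
eef_rot: [-0.0, 0.706, 0.708, -0.0]
contact_force: [0.8, -0.7, -1.2]
opening: 0.0211
```

{"api": "servo_tool", "payload": {
  "rows": [
    {"dp":[0,0,0.001],"angular":[0,0,0],"claw":1},
    {"dp":[0,0,0.002],"angular":[0,0,0],"claw":1},
    {"dp":[0,0,0.003],"angular":[0,0,0],"claw":1},
    {"dp":[0,0,0.003],"angular":[0,0,0],"claw":1},
    {"dp":[0,0,0.003],"angular":[0,0,0],"claw":1},
    {"dp":[0,0,0.003],"angular":[0,0,0],"claw":1},
    {"dp":[0,0,0.003],"angular":[0,0,0],"claw":1},
    {"dp":[0,0,0.003],"angular":[0,0,0],"claw":1}
  ]
}}

```text
t: 21.97
ee_pos: [0.4922, 0.2464, 0.0701]
eef_rot: [0.0, 0.706, 0.708, 0.0]
contact_force: [-0.2, 0.1, 1.4]
opening: 0.021
```

{"api": "servo_tool", "payload": {
  "rows": [
    {"dp":[0,0,0],"angular":[0,0,0],"claw":0.4},
    {"dp":[0,0,0],"angular":[0,0,0],"claw":0.3},
    {"dp":[0,0,0],"angular":[0,0,0],"claw":0.2},
    {"dp":[0,0,0],"angular":[0,0,0],"claw":0},
    {"dp":[0,0,-0.01],"angular":[0,0,0],"claw":0},
    {"dp":[0,0,-0.03],"angular":[0,0,0],"claw":0},
    {"dp":[0,0,-0.06],"angular":[0,0,0],"claw":0},
    {"dp":[0,0,-0.08],"angular":[0,0,0],"claw":-0.3}
  ]
}}

```text
t: 22.63
ee_pos: [0.4924, 0.2465, 0.1521]
eef_rot: [0.0, 0.706, 0.708, 0.001]
contact_force: [0.2, 0.3, 1.2]
opening: 0.0535
```

{"api": "servo_tool", "payload": {
  "rows": [
    {"dp":[-0.03,0.011,0],"angular":[0,0,0],"claw":-0.65},
    {"dp":[-0.065,0.024,0],"angular":[0,0,0],"claw":-0.65},
    {"dp":[-0.1,0.037,0],"angular":[0,0,0],"claw":-0.65},
    {"dp":[-0.128,0.048,0],"angular":[0,0,0],"claw":-0.65},
    {"dp":[-0.148,0.056,0],"angular":[0,0,0],"claw":-0.65},
    {"dp":[-0.148,0.056,0],"angular":[0,0,0],"claw":-0.65},
    {"dp":[-0.148,0.056,0],"angular":[0,0,0],"claw":-0.65},
    {"dp":[-0.148,0.056,0],"angular":[0,0,0],"claw":-0.65}
  ]
}}

```text
t: 23.3
ee_pos: [0.5481, 0.0988, 0.1502]
eef_rot: [-0.0, 0.706, 0.708, 0.0]
contact_force: [-0.7, 1.0, 0.2]
opening: 0.0703
```

```bash
python3 - <<'E'
from h import *
env.snapshot("top");env.snapshot("top");env.snapshot("top")
im,K,C=wrist("w15"); s=env.read_state(); print(s["ee_pos"],s["contact_force"],s["opening"])
blobs(im,K,C,(.008,.016),amin=400)
h=cv2.cvtColor(im,cv2.COLOR_RGB2HSV); m=cv2.inRange(h,(0,0,125),(180,75,255))
cs,hi=cv2.findContours(m,cv2.RETR_CCOMP,2)
for c,q in zip(cs,hi[0]):
    if q[3]>=0 and cv2.contourArea(c)>60:
        M=cv2.moments(c); u=(M['m10']/M['m00'],M['m01']/M['m00']); print("hole",u,cast(K,C,u,.013)[:2],cv2.contourArea(c))
E
```

```text
[0.5479 0.0996 0.1499] [-0.3685 -0.7435  0.2207] 0.07061385305160393
(125.4, 284.4) r 14.6 wh 29 26 xy@z [array([ 0.6561, -0.0362]), array([ 0.6504, -0.0321])]
(238.0, 274.5) r 21.1 wh 43 35 xy@z [array([0.6437, 0.0798]), array([0.6383, 0.0804])]
(138.4, 257.0) r 18.6 wh 38 29 xy@z [array([ 0.6239, -0.019 ]), array([ 0.6191, -0.0154])]
(255.9, 184.6) r 30.4 wh 61 53 xy@z [array([0.5479, 0.0977]), array([0.5455, 0.0977])]
(481.5, 132.0) r 20.8 wh 31 39 xy@z [array([0.4992, 0.2927]), array([0.4982, 0.2869])]
hole (238.52763819095478, 275.52261306532665) [0.6415 0.0807] 199.0
```

{"api": "servo_tool", "payload": {
  "rows": [
    {"dp":[-0.002,-0.001,0.03],"angular":[0,0,0],"claw":-0.65},
    {"dp":[-0.002,-0.001,0.06],"angular":[0,0,0],"claw":-0.65},
    {"dp":[-0.002,-0.001,0.085],"angular":[0,0,0],"claw":-0.65},
    {"dp":[-0.002,-0.001,0.105],"angular":[0,0,0],"claw":-0.65},
    {"dp":[-0.002,-0.001,0.12],"angular":[0,0,0],"claw":-0.65},
    {"dp":[-0.002,-0.001,0.127],"angular":[0,0,0],"claw":-0.65},
    {"dp":[-0.002,-0.001,0.127],"angular":[0,0,0],"claw":-0.65},
    {"dp":[-0.002,-0.001,0.127],"angular":[0,0,0],"claw":-0.5}
  ]
}}

```text
t: 24.17
ee_pos: [0.5474, 0.097, 0.0229]
eef_rot: [-0.0, 0.706, 0.709, -0.0]
contact_force: [-0.7, -0.1, 0.4]
opening: 0.0642
```

{"api": "servo_tool", "payload": {
  "rows": [
    {"dp":[0,0,0],"angular":[0,0,0],"claw":-0.4},
    {"dp":[0,0,0],"angular":[0,0,0],"claw":-0.3},
    {"dp":[0,0,0],"angular":[0,0,0],"claw":0},
    {"dp":[0,0,0],"angular":[0,0,0],"claw":1},
    {"dp":[0,0,0],"angular":[0,0,0],"claw":1},
    {"dp":[0,0,0],"angular":[0,0,0],"claw":1},
    {"dp":[0,0,0],"angular":[0,0,0],"claw":1},
    {"dp":[0,0,0],"angular":[0,0,0],"claw":1}
  ],
  "force": 70
}}

```text
t: 24.83
ee_pos: [0.5484, 0.0969, 0.0248]
eef_rot: [0.001, 0.706, 0.708, 0.001]
contact_force: [-1.6, 1.8, 6.7]
opening: 0.0502
```

```bash
python3 - <<'E'
from h import *
rel([.5486,.2339,.08],np.pi/2); s=env.read_state(); print(s["contact_force"],s["opening"],s["wrist_torque"])
E
```

```text
pos [0.5484 0.0969 0.0248] dp [ 0.1371  0.0007 -0.0551] heading 1.5735423692065424 tilt 0.003251074712637045 turn about tool z 0.002746042411645888
[-1.5685  1.8016  6.7037] 0.05015730840710078 [ 0.1352  0.255  -0.0447]
```

{"api": "servo_tool", "payload": {
  "rows": [
    {"dp":[0,0,-0.02],"angular":[0,0,0],"claw":1},
    {"dp":[0,0,-0.045],"angular":[0,0,0],"claw":1},
    {"dp":[0.02,0,-0.06],"angular":[0,0,0],"claw":1},
    {"dp":[0.05,0,-0.06],"angular":[0,0,0],"claw":1},
    {"dp":[0.085,0.001,-0.06],"angular":[0,0,0],"claw":1},
    {"dp":[0.115,0.001,-0.06],"angular":[0,0,0],"claw":1},
    {"dp":[0.132,0.001,-0.06],"angular":[0,0,0],"claw":1},
    {"dp":[0.137,0.001,-0.06],"angular":[0,0,0],"claw":1}
  ]
}}

```text
t: 25.5
ee_pos: [0.5482, 0.2366, 0.0836]
eef_rot: [0.0, 0.705, 0.709, 0.001]
contact_force: [0.9, 0.1, -3.2]
opening: 0.05
```

{"api": "servo_tool", "payload": {
  "rows": [
    {"dp":[0,0,0],"angular":[0,0,0],"claw":1},
    {"dp":[0,0,0],"angular":[0,0,0],"claw":1},
    {"dp":[0,0,0],"angular":[0,0,0],"claw":1},
    {"dp":[0,0,0],"angular":[0,0,0],"claw":1},
    {"dp":[0,0,0],"angular":[0,0,0],"claw":1},
    {"dp":[0,0,0],"angular":[0,0,0],"claw":1},
    {"dp":[0,0,0],"angular":[0,0,0],"claw":1},
    {"dp":[0,0,0],"angular":[0,0,0],"claw":1}
  ]
}}

```text
t: 26.17
ee_pos: [0.5481, 0.2331, 0.0828]
eef_rot: [0.0, 0.706, 0.708, 0.0]
contact_force: [-0.5, 0.0, -2.4]
opening: 0.0496
```

```bash
python3 - <<'E'
from h import *
im,K,C=wrist("w16"); rel([.5486,.2339,.0388],np.pi/2)
s=env.read_state(); print(s["opening"],s["contact_force"]); Z=s["ee_pos"][2]
g=cv2.cvtColor(im,cv2.COLOR_RGB2GRAY)
# ring in hand: grey, low saturation region near the jaw centre
h=cv2.cvtColor(im,cv2.COLOR_RGB2HSV); m=cv2.inRange(h,(0,0,55),(180,60,255)); m[:150]=0
cs,hi=cv2.findContours(m,cv2.RETR_CCOMP,2)
for c,q in zip(cs,hi[0]):
    if cv2.contourArea(c)>120: 
        (u,v),r=cv2.minEnclosingCircle(c); print("hole" if q[3]>=0 else "outer",round(u),round(v),round(r),cv2.boundingRect(c),cast(K,C,(u,v),Z-.009)[:2])
E
```

```text
pos [0.548  0.2332 0.0828] dp [0.0007 0.0006 0.044 ] heading 1.5734981570249555 tilt 7.42593122643908e-05 turn about tool z 0.002701830230058988
0.05009104741272066 [ 0.3847 -0.4435 -1.8293]
outer 385 375 10 (379, 365, 15, 19) [0.6217 0.3067]
outer 497 359 11 (486, 353, 22, 18) [0.6096 0.3683]
outer 474 342 11 (464, 336, 22, 17) [0.5978 0.3527]
outer 500 340 13 (489, 333, 23, 17) [0.5965 0.3667]
outer 478 324 13 (467, 316, 24, 18) [0.5849 0.3521]
outer 504 321 11 (495, 312, 17, 18) [0.5832 0.3654]
outer 455 313 14 (442, 303, 27, 18) [0.578 0.338]
outer 484 303 14 (472, 295, 26, 18) [0.5716 0.3519]
outer 66 316 28 (40, 294, 53, 46) [0.5803 0.1308]
outer 507 298 9 (501, 290, 11, 18) [0.5687 0.3631]
outer 459 289 14 (447, 281, 27, 19) [0.5631 0.337 ]
outer 490 280 15 (478, 270, 26, 21) [0.5577 0.3518]
outer 465 267 15 (452, 258, 28, 19) [0.5496 0.3368]
outer 498 256 15 (485, 247, 26, 21) [0.5437 0.3518]
outer 320 265 26 (311, 241, 28, 49) [0.5489 0.2641]
outer 196 265 25 (178, 240, 27, 50) [0.5491 0.2016]
outer 484 236 31 (457, 221, 55, 33) [0.5327 0.3425]
outer 479 219 17 (464, 207, 32, 23) [0.5237 0.338 ]
outer 258 253 54 (206, 199, 104, 106) [0.5421 0.2327]
hole 258 250 22 (236, 238, 44, 28) [0.5405 0.2327]
outer 506 205 12 (497, 194, 15, 24) [0.5165 0.3488]
outer 448 254 62 (419, 192, 49, 124) [0.5423 0.3269]
outer 490 182 27 (470, 165, 42, 39) [0.5052 0.3387]
outer 493 164 19 (476, 150, 36, 26) [0.4968 0.3379]
outer 429 220 78 (394, 150, 83, 144) [0.5241 0.3142]
outer 286 150 27 (259, 150, 54, 24) [0.4908 0.2449]
```

```bash
python3 - <<'E'
from h import *
T=pose();K,C=cam("wrist",T);Z=T[2,3]
for n,v,d in(("near bottom",199,.0248),("far top",305,.0088),("hole near top",238,.0088),("hole far top",266,.0088)): print(n,cast(K,C,(258,v),Z-d)[:2]-T[:2,3])
E
```

```text
near bottom [-0.0286 -0.0002]
far top [ 0.0249 -0.    ]
hole near top [-0.0143 -0.0002]
hole far top [ 0.0013 -0.0001]
```

{"api": "servo_tool", "payload": {
  "rows": [
    {"dp":[0.0007,0.0025,0.008],"angular":[0,0,0],"claw":1},
    {"dp":[0.0007,0.0025,0.016],"angular":[0,0,0],"claw":1},
    {"dp":[0.0007,0.0025,0.024],"angular":[0,0,0],"claw":1},
    {"dp":[0.0007,0.0025,0.031],"angular":[0,0,0],"claw":1},
    {"dp":[0.0007,0.0025,0.037],"angular":[0,0,0],"claw":1},
    {"dp":[0.0007,0.0025,0.041],"angular":[0,0,0],"claw":1},
    {"dp":[0.0007,0.0025,0.0435],"angular":[0,0,0],"claw":1},
    {"dp":[0.0007,0.0025,0.0435],"angular":[0,0,0],"claw":1}
  ]
}}

```text
t: 26.88
ee_pos: [0.5501, 0.2341, 0.0391]
eef_rot: [-0.0, 0.706, 0.708, -0.0]
contact_force: [-0.4, -0.5, -2.0]
opening: 0.05
```

{"api": "servo_tool", "payload": {
  "rows": [
    {"dp":[0,0,0],"angular":[0,0,0],"claw":1},
    {"dp":[0,0,0.001],"angular":[0,0,0],"claw":1},
    {"dp":[0,0,0.001],"angular":[0,0,0],"claw":1},
    {"dp":[0,0,0.001],"angular":[0,0,0],"claw":1},
    {"dp":[0,0,0.001],"angular":[0,0,0],"claw":1},
    {"dp":[0,0,0.001],"angular":[0,0,0],"claw":1},
    {"dp":[0,0,0.001],"angular":[0,0,0],"claw":1},
    {"dp":[0,0,0.001],"angular":[0,0,0],"claw":1}
  ]
}}

```text
t: 27.55
ee_pos: [0.5508, 0.2343, 0.0389]
eef_rot: [0.0, 0.706, 0.708, 0.0]
contact_force: [-2.0, -0.6, 5.2]
opening: 0.0498
```

{"api": "servo_tool", "payload": {
  "rows": [
    {"dp":[0,0,0],"angular":[0,0,0],"claw":-0.35},
    {"dp":[0,0,0],"angular":[0,0,0],"claw":-0.5},
    {"dp":[0,0,0],"angular":[0,0,0],"claw":-0.5},
    {"dp":[0,0,0],"angular":[0,0,0],"claw":-0.5},
    {"dp":[0,0,-0.01],"angular":[0,0,0],"claw":-0.5},
    {"dp":[0,0,-0.035],"angular":[0,0,0],"claw":-0.5},
    {"dp":[0,0,-0.07],"angular":[0,0,0],"claw":-0.5},
    {"dp":[0,0,-0.1],"angular":[0,0,0],"claw":-0.5}
  ]
}}

```text
t: 28.22
ee_pos: [0.5502, 0.2341, 0.1398]
eef_rot: [-0.0, 0.706, 0.708, -0.0]
contact_force: [-0.1, 0.4, 0.7]
opening: 0.0642
```

{"api": "servo_tool", "payload": {
  "rows": [
    {"dp":[-0.03,0.017,0],"angular":[0,0,0],"claw":-0.4},
    {"dp":[-0.06,0.035,0],"angular":[0,0,0],"claw":-0.4},
    {"dp":[-0.09,0.053,0],"angular":[0,0,0],"claw":-0.4},
    {"dp":[-0.12,0.07,0],"angular":[0,0,0],"claw":-0.4},
    {"dp":[-0.143,0.084,0],"angular":[0,0,0],"claw":-0.4},
    {"dp":[-0.154,0.09,0],"angular":[0,0,0],"claw":-0.4},
    {"dp":[-0.154,0.09,0],"angular":[0,0,0],"claw":-0.4},
    {"dp":[-0.154,0.09,0],"angular":[0,0,0],"claw":-0.4}
  ]
}}

```text
t: 28.88
ee_pos: [0.6406, 0.0805, 0.1384]
eef_rot: [-0.001, 0.707, 0.708, 0.0]
contact_force: [0.7, 0.5, -0.3]
opening: 0.0598
```

```bash
python3 - <<'E'
from h import *
env.snapshot("top");env.snapshot("top");env.snapshot("top");env.snapshot("top")
im,K,C=wrist("w17"); s=env.read_state(); print(s["ee_pos"],s["contact_force"],s["opening"])
blobs(im,K,C,(.0065,.013,),amin=400)
E
```

```text
[0.6401 0.082  0.1384] [0.7294 0.4586 0.1961] 0.0596551373511726
(256.4, 190.5) r 23.8 wh 48 44 xy@z [array([0.6423, 0.0806]), array([0.6402, 0.0807])]
(136.8, 186.2) r 29.1 wh 57 52 xy@z [array([ 0.6389, -0.0248]), array([ 0.6368, -0.0221])]
(470.7, 77.3) r 43.4 wh 78 81 xy@z [array([0.5474, 0.2491]), array([0.5477, 0.2448])]
```

{"api": "servo_tool", "payload": {
  "rows": [
    {"dp":[-0.001,0.001,0.03],"angular":[0,0,0],"claw":-0.4},
    {"dp":[-0.001,0.001,0.055],"angular":[0,0,0],"claw":-0.4},
    {"dp":[-0.001,0.001,0.08],"angular":[0,0,0],"claw":-0.4},
    {"dp":[-0.001,0.001,0.1],"angular":[0,0,0],"claw":-0.4},
    {"dp":[-0.001,0.001,0.11],"angular":[0,0,0],"claw":-0.4},
    {"dp":[-0.001,0.001,0.114],"angular":[0,0,0],"claw":-0.4},
    {"dp":[-0.001,0.001,0.114],"angular":[0,0,0],"claw":-0.4},
    {"dp":[-0.001,0.001,0.114],"angular":[0,0,0],"claw":-0.2}
  ]
}}

```text
t: 29.8
ee_pos: [0.6427, 0.0799, 0.0252]
eef_rot: [0.0, 0.706, 0.708, 0.001]
contact_force: [-0.4, -0.6, 0.7]
opening: 0.0518
```

{"api": "servo_tool", "payload": {
  "rows": [
    {"dp":[0,0,0],"angular":[0,0,0],"claw":-0.1},
    {"dp":[0,0,0],"angular":[0,0,0],"claw":0},
    {"dp":[0,0,0],"angular":[0,0,0],"claw":0.3},
    {"dp":[0,0,0],"angular":[0,0,0],"claw":1},
    {"dp":[0,0,0],"angular":[0,0,0],"claw":1},
    {"dp":[0,0,0],"angular":[0,0,0],"claw":1},
    {"dp":[0,0,0],"angular":[0,0,0],"claw":1},
    {"dp":[0,0,0],"angular":[0,0,0],"claw":1}
  ]
}}

```text
t: 30.47
ee_pos: [0.643, 0.0797, 0.0264]
eef_rot: [0.001, 0.706, 0.708, 0.001]
contact_force: [-0.9, 1.2, 5.3]
opening: 0.0354
```

```bash
python3 - <<'E'
from h import *
rel([.6123,.2208,.085],np.pi/2); s=env.read_state(); print(s["contact_force"],s["opening"],s["wrist_torque"])
E
```

```text
pos [0.643  0.0797 0.0264] dp [ 0.1412 -0.0301 -0.0586] heading 1.5736901711019968 tilt 0.0031046552391970615 turn about tool z 0.0028938443071002684
[-0.8784  1.2287  5.2673] 0.03543054305328259 [ 0.1054  0.186  -0.0496]
```

{"api": "servo_tool", "payload": {
  "rows": [
    {"dp":[0,0,-0.02],"angular":[0,0,0],"claw":1},
    {"dp":[0,0,-0.045],"angular":[0,0,0],"claw":1},
    {"dp":[0.02,-0.004,-0.06],"angular":[0,0,0],"claw":1},
    {"dp":[0.05,-0.01,-0.06],"angular":[0,0,0],"claw":1},
    {"dp":[0.085,-0.018,-0.06],"angular":[0,0,0],"claw":1},
    {"dp":[0.117,-0.025,-0.06],"angular":[0,0,0],"claw":1},
    {"dp":[0.135,-0.029,-0.06],"angular":[0,0,0],"claw":1},
    {"dp":[0.1412,-0.029,-0.06],"angular":[0,0,0],"claw":1}
  ]
}}

```text
t: 31.13
ee_pos: [0.6113, 0.2238, 0.085]
eef_rot: [-0.0, 0.705, 0.709, 0.001]
contact_force: [0.4, -0.9, -1.0]
opening: 0.035
```

{"api": "servo_tool", "payload": {
  "rows": [
    {"dp":[0,0,0],"angular":[0,0,0],"claw":1},
    {"dp":[0,0,0],"angular":[0,0,0],"claw":1},
    {"dp":[0,0,0],"angular":[0,0,0],"claw":1},
    {"dp":[0,0,0],"angular":[0,0,0],"claw":1},
    {"dp":[0,0,0],"angular":[0,0,0],"claw":1},
    {"dp":[0,0,0],"angular":[0,0,0],"claw":1},
    {"dp":[0,0,0],"angular":[0,0,0],"claw":1},
    {"dp":[0,0,0],"angular":[0,0,0],"claw":1}
  ]
}}

```text
t: 31.8
ee_pos: [0.6127, 0.2201, 0.0843]
eef_rot: [0.0, 0.706, 0.708, -0.0]
contact_force: [0.1, 0.1, -0.9]
opening: 0.035
```

```bash
python3 - <<'E'
from h import *
im,K,C=wrist("w18"); rel([.6123,.2208,.0404],np.pi/2); T=pose(); Z=T[2,3]
s=env.read_state(); print(s["opening"],s["contact_force"])
h=cv2.cvtColor(im,cv2.COLOR_RGB2HSV); m=cv2.inRange(h,(0,0,55),(180,60,255)); m[:,:180]=0;m[:,335:]=0
for c in cv2.findContours(m,0,2)[0]:
    if cv2.contourArea(c)>500:
        x,y,w,hh=cv2.boundingRect(c); print((x,y,w,hh)); u=x+w/2
        print("near bottom",cast(K,C,(u,y),Z-.0264)[:2]-T[:2,3]+[.02,0],"far top",cast(K,C,(u,y+hh-1),Z-.0134)[:2]-T[:2,3]-[.02,0])
cv2.imwrite("pics/w18c.png",cv2.resize(im[60:360,90:410,::-1],None,fx=2,fy=2,interpolation=2))
E
```

```text
pos [0.6126 0.2203 0.0843] dp [ 0.0005 -0.0003  0.0439] heading 1.5735609126647199 tilt 3.2029314249239926e-05 turn about tool z 0.0027645858698233106
0.03486398663730835 [ 0.2195 -0.0924 -0.9888]
(198, 238, 23, 49)
near bottom [ 0.0149 -0.0269] far top [-0.0034 -0.026 ]
(222, 211, 72, 78)
near bottom [-0.0012 -0.0004] far top [-0.0022 -0.0002]
(236, 74, 94, 97)
near bottom [-0.0692  0.0109] far top [-0.0671  0.0112]
(283, 0, 52, 48)
near bottom [-0.0989  0.0212] far top [-0.119   0.0203]
```

View pics/w18c.png

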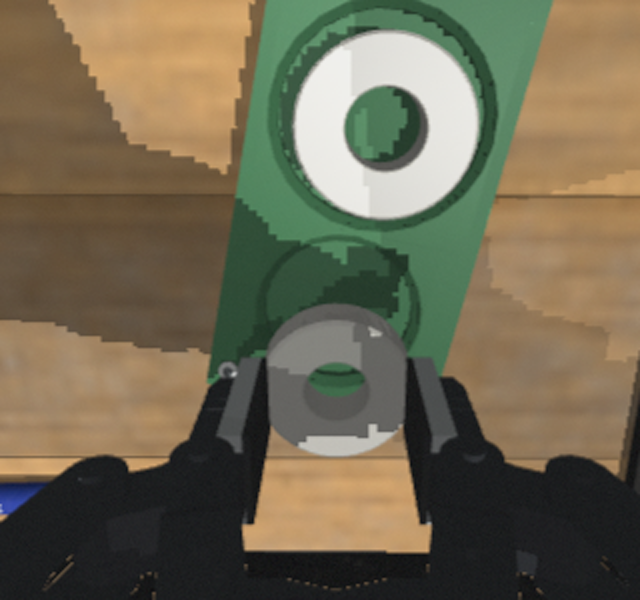

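Large ring sits flat in its well (crop 387,125). The small ring is held level over its own well (rim centre about 339,309).

{"api": "servo_tool", "payload": {
  "rows": [
    {"dp":[0.0005,0.0012,0.008],"angular":[0,0,0],"claw":1},
    {"dp":[0.0005,0.0012,0.016],"angular":[0,0,0],"claw":1},
    {"dp":[0.0005,0.0012,0.024],"angular":[0,0,0],"claw":1},
    {"dp":[0.0005,0.0012,0.031],"angular":[0,0,0],"claw":1},
    {"dp":[0.0005,0.0012,0.037],"angular":[0,0,0],"claw":1},
    {"dp":[0.0005,0.0012,0.041],"angular":[0,0,0],"claw":1},
    {"dp":[0.0005,0.0012,0.0435],"angular":[0,0,0],"claw":1},
    {"dp":[0.0005,0.0012,0.0435],"angular":[0,0,0],"claw":1}
  ]
}}

```text
t: 32.52
ee_pos: [0.6135, 0.221, 0.0406]
eef_rot: [-0.0, 0.706, 0.708, -0.0]
contact_force: [-0.6, -0.2, -1.5]
opening: 0.0348
```

{"api": "servo_tool", "payload": {
  "rows": [
    {"dp":[0,0,0],"angular":[0,0,0],"claw":1},
    {"dp":[0,0,0.001],"angular":[0,0,0],"claw":1},
    {"dp":[0,0,0.001],"angular":[0,0,0],"claw":1},
    {"dp":[0,0,0.001],"angular":[0,0,0],"claw":1},
    {"dp":[0,0,0.001],"angular":[0,0,0],"claw":1},
    {"dp":[0,0,0.001],"angular":[0,0,0],"claw":1},
    {"dp":[0,0,0.001],"angular":[0,0,0],"claw":1},
    {"dp":[0,0,0.001],"angular":[0,0,0],"claw":1}
  ]
}}

```text
t: 33.18
ee_pos: [0.6141, 0.2212, 0.0404]
eef_rot: [0.0, 0.706, 0.708, 0.0]
contact_force: [-0.7, 0.3, 5.5]
opening: 0.035
```

{"api": "servo_tool", "payload": {
  "rows": [
    {"dp":[0,0,0],"angular":[0,0,0],"claw":0},
    {"dp":[0,0,0],"angular":[0,0,0],"claw":-0.2},
    {"dp":[0,0,0],"angular":[0,0,0],"claw":-0.2},
    {"dp":[0,0,0],"angular":[0,0,0],"claw":-0.2},
    {"dp":[0,0,-0.01],"angular":[0,0,0],"claw":-0.2},
    {"dp":[0,0,-0.035],"angular":[0,0,0],"claw":-0.2},
    {"dp":[0,0,-0.07],"angular":[0,0,0],"claw":-0.2},
    {"dp":[0,0,-0.1],"angular":[0,0,0],"claw":-0.2}
  ]
}}

```text
t: 33.85
ee_pos: [0.6135, 0.221, 0.1412]
eef_rot: [-0.0, 0.706, 0.708, -0.0]
contact_force: [0.8, 0.9, 0.8]
opening: 0.0512
```

{"api": "servo_tool", "payload": {
  "rows": [
    {"dp":[-0.03,-0.015,-0.02],"angular":[0,0,0],"claw":-0.2},
    {"dp":[-0.06,-0.03,-0.04],"angular":[0,0,0],"claw":-0.2},
    {"dp":[-0.09,-0.045,-0.06],"angular":[0,0,0],"claw":-0.2},
    {"dp":[-0.12,-0.06,-0.08],"angular":[0,0,0],"claw":-0.2},
    {"dp":[-0.15,-0.075,-0.1],"angular":[0,0,0],"claw":-0.2},
    {"dp":[-0.17,-0.085,-0.1],"angular":[0,0,0],"claw":-0.2},
    {"dp":[-0.18,-0.09,-0.1],"angular":[0,0,0],"claw":-0.2},
    {"dp":[-0.18,-0.09,-0.1],"angular":[0,0,0],"claw":-0.2}
  ]
}}

```text
t: 34.52
ee_pos: [0.523, 0.0391, 0.2406]
eef_rot: [0.0, 0.707, 0.707, -0.0]
contact_force: [-0.1, 1.2, -0.8]
opening: 0.0512
```

```bash
python3 - <<'E'
from h import *
for i in range(5): env.snapshot("top")
im,K,C=wrist("w19"); s=env.read_state(); print(s["t"],s["ee_pos"],s["contact_force"],s["opening"],"cam",C[:3,3])
print("wrist"); blobs(im,K,C,(.02,.03,.045,.07),amin=60)
E
```

```text
34.8167 [0.5247 0.0419 0.239 ] [-0.2844  0.3332 -0.2689] 0.0512319116740406 cam [0.4422 0.0413 0.3625]
wrist
(67.8, 314.2) r 13.4 wh 27 18 xy@z [array([ 0.7371, -0.2188]), array([ 0.7285, -0.2112]), array([ 0.7156, -0.1998]), array([ 0.694 , -0.1808])]
(70.0, 294.0) r 16.1 wh 31 17 xy@z [array([ 0.7039, -0.2094]), array([ 0.6962, -0.2021]), array([ 0.6848, -0.1911]), array([ 0.6657, -0.1728])]
(81.9, 254.3) r 14.1 wh 27 20 xy@z [array([ 0.6433, -0.1825]), array([ 0.6374, -0.176 ]), array([ 0.6286, -0.1662]), array([ 0.6139, -0.1499])]
(23.4, 250.9) r 21.2 wh 26 40 xy@z [array([ 0.6388, -0.2562]), array([ 0.633 , -0.2475]), array([ 0.6244, -0.2345]), array([ 0.6101, -0.2128])]
(210.7, 247.1) r 18.9 wh 33 38 xy@z [array([ 0.6321, -0.0174]), array([ 0.6266, -0.0157]), array([ 0.6182, -0.0132]), array([ 0.6044, -0.0089])]
(403.0, 235.5) r 16.9 wh 33 29 xy@z [array([0.6147, 0.2241]), array([0.6096, 0.2188]), array([0.6021, 0.2108]), array([0.5895, 0.1974])]
(7.5, 216.0) r 11.4 wh 14 22 xy@z [array([ 0.5905, -0.2639]), array([ 0.5862, -0.255 ]), array([ 0.5797, -0.2417]), array([ 0.5689, -
[... 997 characters left out ...]
0.5, 45.5) r 22.6 wh 42 20 xy@z [array([ 0.4009, -0.2017]), array([ 0.4021, -0.1946]), array([ 0.4039, -0.184 ]), array([ 0.4069, -0.1663])]
(381.0, 22.0) r 50.4 wh 101 15 xy@z [array([0.3776, 0.1646]), array([0.3795, 0.161 ]), array([0.3823, 0.1556]), array([0.387 , 0.1466])]
(122.5, 41.5) r 35.7 wh 16 72 xy@z [array([ 0.3967, -0.0968]), array([ 0.398 , -0.0928]), array([ 0.4   , -0.0868]), array([ 0.4033, -0.0767])]
(112.5, 22.1) r 16.3 wh 11 33 xy@z [array([ 0.3791, -0.1044]), array([ 0.381 , -0.1001]), array([ 0.3837, -0.0938]), array([ 0.3883, -0.0831])]
(379.5, 0.5) r 97.5 wh 196 3 xy@z [array([0.3589, 0.1606]), array([0.3613, 0.1571]), array([0.3649, 0.1518]), array([0.371 , 0.1431])]
```

```bash
python3 - <<'E'
from h import *
T=pose();K,C=cam("wrist",T); im=cv2.imread("pics/w19.png")[:,:,::-1]
P=lambda *p:proj(K,C,p).round(1)
print("plug exp top",P(.6275,-.162,.055),"rim z.02",P(.6275,-.162,.02),"shaft exp top",P(.4923,.2456,.075),"collar top",P(.4923,.2456,.036))
m=cv2.inRange(cv2.cvtColor(im,cv2.COLOR_RGB2HSV),(0,0,125),(180,75,255))
for n,(x0,x1,y0,y1) in {"plug":(60,105,240,272),"shaft":(455,490,128,162),"bush":(60,100,150,230)}.items():
    print(n); print("\n".join("".join(".#"[v>0] for v in r) for r in m[y0:y1:2,x0:x1]))
print("bushing top exp",P(.5445,-.162,.040),"flange",P(.5445,-.162,.024))
t=env.snapshot("top")
Kt,Ct=cam("top"); blobs(t,Kt,Ct,(.02,.05),amin=20)
E
```

```text
plug exp top [ 80.7 258. ] rim z.02 [ 96.  243.4] shaft exp top [472.1 146.2] collar top [447.8 139.8]
plugTraceback (most recent call last):
  File "<stdin>", line 7, in <module>
  File "<stdin>", line 7, in <genexpr>
  File "<stdin>", line 7, in <genexpr>
TypeError: string indices must be integers, not 'numpy.bool'
```

```bash
python3 - <<'E'
from h import *
K,C=cam("wrist",pose()); im=cv2.imread("pics/w19.png")[:,:,::-1].copy()
hs=cv2.cvtColor(im,cv2.COLOR_RGB2HSV)
print("sat/10, value/25 around plug (rows 238-270, cols 62-106)")
for r in range(238,270,2): print(r," ".join("%d%d"%(min(9,hs[r,c,1]//26),hs[r,c,2]//26) for c in range(62,108,2)))
t=env.snapshot("top"); cv2.imwrite("pics/top3.png",t[:,:,::-1]); Kt,Ct=cam("top"); blobs(t,Kt,Ct,(.02,.05),amin=15)
print("plug top exp",proj(Kt,Ct,(.627,-.162,.05)),"shaft",proj(Kt,Ct,(.4923,.2456,.06)))
E
```

```text
sat/10, value/25 around plug (rows 238-270, cols 62-106)
238 25 65 65 65 65 65 65 65 65 65 65 52 52 52 32 03 03 03 03 03 03 13 65
240 36 65 65 65 65 65 65 65 65 65 53 62 62 02 03 03 03 03 03 03 03 03 33
242 36 35 65 65 65 65 65 65 65 65 64 52 03 03 03 03 03 03 03 03 03 03 44
244 46 24 65 65 65 65 65 65 65 65 54 05 07 07 06 03 03 03 03 03 03 23 63
246 46 14 65 65 65 65 65 65 65 65 04 04 04 06 07 07 04 03 03 03 34 64 52
248 46 25 65 65 65 65 65 65 65 55 04 03 03 03 04 07 06 03 03 13 63 62 52
250 46 46 65 65 65 65 65 65 65 14 03 03 04 04 04 06 06 04 12 52 52 62 63
252 46 46 34 65 65 65 65 54 04 04 03 04 04 04 04 06 06 33 53 63 64 64 64
254 46 46 14 65 65 65 55 07 08 08 07 04 04 04 05 06 25 64 64 64 64 64 65
256 46 46 15 65 64 65 16 08 08 08 08 06 05 25 25 55 65 65 65 65 65 65 65
258 45 45 35 65 16 06 05 08 08 08 08 07 35 65 65 65 65 65 65 65 65 65 65
260 46 46 46 55 16 03 06 16 08 08 08 25 65 65 65 65 65 65 65 65 65 65 65
262 46 46 46 34 45 26 45 65 55 45 55 65 65 65 65 65 65 65 65 65 65 65 65
264 46 46 46 36 35 35 35 35 35 25 14 14 14 14 14 14 14 14 14 04 14 14 14
266 46 46 44 44 44 44
[... 2306 characters left out ...]
y([0.7354, 0.0734])]
(212.0, 81.0) r 14.6 wh 29 16 xy@z [array([0.7443, 0.1252]), array([0.7332, 0.1225])]
(373.0, 90.5) r 26.0 wh 29 52 xy@z [array([ 0.7256, -0.2014]), array([ 0.7151, -0.1936])]
(390.0, 32.0) r 18.8 wh 37 18 xy@z [array([ 0.8512, -0.2406]), array([ 0.8366, -0.2316])]
(489.5, 86.7) r 89.4 wh 65 177 xy@z [array([ 0.7346, -0.4396]), array([ 0.7238, -0.4241])]
(407.5, 4.5) r 9.6 wh 18 11 xy@z [array([ 0.9119, -0.2794]), array([ 0.8954, -0.2691])]
(369.0, 3.0) r 10.4 wh 21 8 xy@z [array([ 0.9148, -0.1991]), array([ 0.8981, -0.1914])]
(322.5, 6.0) r 9.6 wh 16 15 xy@z [array([ 0.9075, -0.102 ]), array([ 0.8911, -0.0974])]
plug top exp [358.1564 134.2442] shaft [143.894  202.5229]
```

```bash
python3 -c "
from station import env
print(env.hand_in())"
```

```text
the job is handed in; nothing more can be done
None
```

Both kits are made up and the job was handed in at about t = 35 s. The master ball was not touched; my last view of it was partly blocked by the arm, so I did not re-measure its position.

- **Bushing:** it was pressed to the nest floor, underside at about z = 12 mm, and the wrist view showed the front lip over its flange. I held it there for more than 1 s before releasing. A view after release showed both lips over the flange. I had no joint readings for the jaws, so that check is by picture only.
- **Plug gauge:** of the two look-alikes I took the one farther from the base. The last images show its top within about 1 pixel (roughly 2 mm) of where an upright plug in the well should be.
- **Shaft:** the first grip was off centre and leaned it, so I released it and regripped higher. It now stands in its well, with its top within about 2 mm of the expected position.
- **Rings:** each settled on its floor under about 5 N, and the final image puts both within about 1 mm of their well centres.

The finger opening read about 3 to 5 mm below the true diameters on every part except the shaft, where it read about 1 mm high. I couldn't explain the difference, but the grip held. The gripper was clear of everything at hand-in.

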